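# Knock a jammed vial out of a twin dry block

### The job

The short capped vial has jammed flush in the dry block's far well: throw the selector lever right over from that well to the other, stopping for a full second upright at centre-off on the way. Then take the push-out rod from its rest, push the short vial out from behind through the hole in the back of its well until a good part of it stands proud, and lay the rod back in its rest. Draw the vial out and lay it down gently along the wires of the cooling rack, leaving the tall vial in its well and everything else where it is.

Things in the scene. Friction and masses are not known exactly. Their poses are not given: they have to be found in the camera images.
- dryblock: Twin dry block, fixed: white box 272 x 130 mm, bare aluminium block set in it at a slant (146 wide, 84 long, 70 thick, top edge 206 mm up), white console 85 mm high on its -x side. Origin: on the bench below the aluminium block's middle; +z up, +x from console to far well, +y from back to mouths. Bores 37.5 mm wide, at x = -42 (near well) and +42 mm (far), run along (0, 0.866, 0.5), rising 30 deg.
- far_hole (a point): Centre of the far well's round access hole, 18 mm wide, on the block's outer back face: (42, -36, 134) mm in the dry block's frame (same axes). It leads through the bore's 8 mm floor to the vial's bottom; push along (0, 0.866, 0.5). Behind the hole, y below -54 mm, is open space down to the bench.
- far_mouth (a point): Centre of the far well's mouth: (42, 36, 176) mm in the dry block's frame (same axes), 84 mm along the bore's axis from far_hole. A spring shoe inside the bore holds the vial: 6 to 14 N along the bore move it and it stays where left until pushed or drawn 45 mm out, when the spring lets go; 76 mm clears the well. Below the mouth the white housing slopes down and away to 85 mm.
- vial: The jammed short vial, loose: straight amber glass jar with a white screw cap of the same width, 36 mm in diameter, 75 mm long over the cap, 120 g, in the far well; its cap is 1 mm below the mouth at the start. Origin: centre of its glass bottom (at first 8 mm in from far_hole); +z along its axis to the cap.
- vial_mid (a point): Centre of the short vial, on its axis 37.5 mm from its bottom.
- tall_vial: Tall vial of the same make, 36 mm in diameter, 110 mm long, loose in the near well, standing 34 mm proud of the mouth, 84 mm beside the short one. Not to be disturbed. Origin: centre of its bottom; +z to the cap.
- selector (a joint): Selector lever on the console, swinging in the dry block's x-z plane about a pivot at (-140, 30, 92) mm in its frame: 0 = upright, centre-off; positive = leaning to +x, to the far well (starts there); negative = leaning to -x, towards the near well's side, away from the block. Stops at +0.5 and -0.5 rad. About 1 N at the grip moves it; it stays where it is left.
- selector_grip (a point): Middle of the lever's black paddle grip, 55 mm from the pivot (147 mm above the bench when upright). The grip is 16 mm wide along the swing (x), 12 mm thick across it (y) and 36 mm long, its end 70 mm from the pivot; its flat +y and -y faces are free to pinch. The stem below is 10 mm thick. Pinched by fingers that do not turn with it, it lags up to 0.2 rad behind over the whole swing.
- rod: Push-out rod, loose, 145 mm long, 90 g: grey round handle 16 mm in diameter and 70 mm long, then a steel shaft 10 mm in diameter and 75 mm long with a round tip. Origin: on the axis in the middle of the handle; +y along the axis to the tip, 110 mm from the origin.
- rod_tip (a point): The round tip of the rod.
- rest: Aluminium rest for the rod, fixed: base plate 60 x 130 x 6 mm and two V-notched posts 8 mm thick at y = -29 mm (under the handle's rear) and y = +55 mm (under the shaft). Origin: on the bench below the middle of the rod's handle; +y along the rod to its tip. The rod lies level in it, axis 50 mm above the bench, handle free between the posts; the notches are 25 mm wide at the top.
- rack: Steel wire cooling rack, fixed: six wires 6 mm thick, 150 mm long, along its y axis, at x = -70, -42, -14, 14, 42 and 70 mm, their centres 30 mm above the bench, on two end bars below. Origin: on the bench below the middle of the rack. The vial lies in a valley between two wires, its axis then 46 mm above the bench (the middle valley is at x = 0).
- beer_bottle: Brown glass beer bottle, 62 mm in diameter, 200 mm tall, standing; not to be disturbed. Origin: centre of its underside.
- wash_bottle: White bottle with a red top, 60 mm in diameter, 160 mm tall, standing; not to be disturbed. Origin: centre of its underside.
- beaker: Glass beaker, 64 mm in diameter, 75 mm tall, standing; not to be disturbed. Origin: centre of its underside.

How it is judged (in metres and radians):
On the way, in this order (a step that is already met when the one before it is completed fails the run):
1. the selector has been stopped upright at centre-off (within 0.16 rad) for 0.7 s (value of joint selector between -0.16 and 0.16 rad), for 0.7 s.
2. the selector leans over towards the near well (beyond -0.36 rad) (value of joint selector below -0.36 rad), for 0.1 s.
3. the rod, through the access hole, has pushed the short vial at least 20 mm out along its well (distance between vial and far_hole above 0.0275 m and distance between vial and rod_tip below 0.012 m and angle between the z axis of vial and the y axis of rod, either way round below 0.3 rad and horizontal distance between vial_mid and far_mouth below 0.06 m and contact force between the fingers and vial below 0.1 N), for 0.1 s.
At the end, for the whole second after the job is handed in: Selector beyond -0.36 rad; short vial at rest along the rack's wires (0.2 rad), its middle within 72 mm across, 60 mm along the rack and 40 to 52 mm up; rod at rest in both notches, within 8 mm across, 20 mm along, 6 mm in height, 0.12 rad; tall vial moved under 8 mm (value of joint selector below -0.36 rad and x of vial_mid in the frame of rack between -0.072 and 0.072 m and y of vial_mid in the frame of rack between -0.06 and 0.06 m and height (world z) of vial_mid between 0.04 and 0.052 m and angle between the z axis of vial and the y axis of rack, either way round below 0.2 rad and linear speed of each of vial, rod below 0.02 m/s and x of rod in the frame of rest between -0.008 and 0.008 m and y of rod in the frame of rest between -0.02 and 0.02 m and height (world z) of rod between 0.044 and 0.056 m and angle between the y axis of rod and the y axis of rest, either way round below 0.12 rad and distance of tall_vial from where it was at the start of the episode below 0.008 m); the robot touches nothing.
It fails at once if the tall vial was disturbed (moved more than 8 mm) (distance of tall_vial from where it was at the start of the episode above 0.008 m).
It fails at once if a bottle or the beaker was moved more than 20 mm or tipped (distance of any of beer_bottle, wash_bottle, beaker from where it was at the start of the episode above 0.02 m or angle between any of beer_bottle, wash_bottle, beaker's own z axis and vertical above 0.3 rad).
It fails at once if the short vial was dropped (faster than 0.6 m/s with no finger on it) (linear speed of vial above 0.6 m/s and contact force between the fingers and vial below 0.05 N).
It also fails if it takes over 72 s, if anything falls off the work surface, if the arm or the gripper's body presses on something with over 40 N, if the wrist force passes 120 N, or if a joint passes its speed limit or range.

### The arm

A 6-joint arm with a two-finger parallel gripper is mounted at the origin on the work surface. World frame = base frame: x ahead of the robot, y to its left, z up, the work surface at z = 0. Lengths are in mm, angles in rad, forces in N, time in s.
With the tool pointing down it reaches from about 400 to 925 mm from the base axis. Payload 12.5 kg.
Tool frame: the origin (TCP) lies at the centre of the arm's flange, where the gripper is bolted on; the fingertips stand 190 mm ahead of it and the grasp point (between the pads) lies 171 mm ahead of it; z points along the fingers, y is the line along which they close (so a half turn about z gives the same grasp; the last joint's range is limited). The gripper opens to 95 mm and grips with 3 to 60 N. Pads are 20 mm wide; open, the fingers measure 119 mm over their backs; the gripper's body (75 mm by 180 mm) begins 59 mm behind the grasp point.
Start: joints at [-1.208, 0.491, 1.559, -0, 1.092, -0.106], TCP at [282.403, -557.56, 404.761] pointing down, gripper open.
Joint ranges: [-3.1, 3.1], [-0.84, 2.19], [0.05, 2.79], [-1.13, 4.28], [0.06, 2.93], [-2.69, 2.69]. Speed limits (rad/s): [2.22, 2.22, 2.79, 3.14, 3.14, 3.14].

### API

Orientations are given as [roll, pitch, yaw] about the fixed x, y, z axes, in that order (R = Rz(yaw) Ry(pitch) Rx(roll)).
In Python, from cell import env, read_camera, search_frame, cut_out gives the robot as it stands. The module is installed in compiled form; this text tells all that it offers.
- The arm moves only by the tool move_arm, never from a script. Its argument "commands" is a list of rows, each a list of 3 entries, a list of its own where there are three numbers: the shift along the world's x, y, z normalised to -1 to 1, where 1 is 0.03 m, then the turn about the world's z normalised to -1 to 1, where 1 is 0.08 rad, then the opening, from -1 (shut) to 1 (fully open), so that 0 is half open. A call has 1 to 20 rows; each row shifts and turns the commanded pose from where the row before left it; what a row does not reach is not made up. A row lasts 1/12 s, in which the tool goes at most 41.7 mm and 7.16 degrees, less where a joint would pass 70% of its speed; a pose out of reach is approached as far as the arm can. A call with a number of a shift or a turn outside -1 to 1 is refused whole. A call with a gripper value outside its range is refused whole. The fingers move at their own pace and stop on an object; the grip force is fixed at half the most. Time passes only in rows, so rows that do not move let the fingers close. It gives the time, the measured TCP pose, the force, the opening and the grip force at its end, in the units of the state.
- env.state(): the state, without advancing time (a new reading comes with each control period).
- read_camera(name): name is "side" or "top"; returns a dict with "image" (420x560x3 uint8, red, green, blue), "fx", "fy", "cx", "cy" (pixels), "D" ([k1, k2, p1, p2, k3] as OpenCV has them; the pictures are not rectified), "rvec" (rotation vector, rad) and "tvec" (3), from world to camera coordinates, as OpenCV has them. Camera axes: x right, y down, z forward; pixel columns grow to the right and rows downward; lengths in mm; the calibration is good to about 2 mm. A picture is of the moment at which its call begins. There is no depth.
- env.job_done(): hands the job in; it is judged then, once.
Trained networks look in a picture, given as the dict that the camera call returned (one of the last four; its "shot" number tells which), for a name from the list of things; names that differ only in an ending like _2 or _b are one class to them, and where a whole thing is asked for, a point or a joint stands for the part that bears it (a point fixed in the world has none). Each returns a list of dicts, best first, with "confidence" (0 to 1); they miss things now and then, are a little off and sometimes report something else, mostly with a low value. They report only what shows in the picture. A call takes as long as a camera call.
- search_frame(thing, picture): "at" ([column, row] in pixels, amid what is visible of it).
- cut_out(thing, picture): "region" (420x560 bool, what is visible of it) and "at" ([column, row] in pixels, amid what is visible of it).
The state is a dict: "t": time; "joints": joint angles; "qvel": joint speeds; "tau": joint torques, N m; "eef_pos": TCP position; "tcp_rot": TCP orientation; "ft_force": force on the tool from outside, world axes, zero at the start; "moment": the same for the moment, N m; "opening": opening from 0.0 (shut) to 1.0 (fully open); "grip_force": force on a finger pad.
Only numpy, scipy, OpenCV 4.12 (cv2) and the standard library are available. Lean on these libraries where they do the work, as an engineer would, in place of code of your own. Each camera call takes 0.05 s, during which the arm holds its last target. There are 200 camera calls.

## Working session

There is one attempt and no reset: what is moved stays moved. The work goes in short steps, Python scripts to look and compute and a tool call to move; the robot and the scene stay as the last step left them, time stands still between calls to the robot, and variables do not carry over. Pictures are saved under pics/ and viewed, at most 10 in all, crops included, and the job is handed in when it is done.

Besides the shell and the picture viewer there is one more tool, called after "Call:" as name([rows], argument=value, ...), one row to a line, values as JSON. move_arm: Moves the arm, as the interface text tells. Its arguments: {"type":"object","properties":{"commands":{"type":"array","items":{"type":"array"}}},"required":["commands"]}

```bash
mkdir -p pics; cat > h.py <<'E'
from cell import env, read_camera, search_frame, cut_out
import numpy as np, cv2
def K(p): return np.array([[p['fx'],0,p['cx']],[0,p['fy'],p['cy']],[0,0,1.]])
def D(p): return np.array(p['D'],float)
def proj(p,X): return cv2.projectPoints(np.asarray(X,float).reshape(-1,3),np.array(p['rvec'],float),np.array(p['tvec'],float),K(p),D(p))[0].reshape(-1,2)
def ray(p,uv):
    R=cv2.Rodrigues(np.array(p['rvec'],float))[0]; n=cv2.undistortPoints(np.array(uv,float).reshape(1,1,2),K(p),D(p)).ravel()
    return -R.T@np.array(p['tvec'],float).ravel(), R.T@np.array([n[0],n[1],1.])
def atz(p,uv,z):
    c,d=ray(p,uv); return c+d*(z-c[2])/d[2]
def tri(p1,u1,p2,u2):
    c1,d1=ray(p1,u1);c2,d2=ray(p2,u2);s=np.linalg.lstsq(np.c_[d1,-d2],c2-c1,rcond=None)[0]
    a=c1+d1*s[0];b=c2+d2*s[1];return (a+b)/2,np.linalg.norm(a-b)
def save(im,n,sc=1): cv2.imwrite('pics/'+n,cv2.resize(im[:,:,::-1],None,fx=sc,fy=sc,interpolation=cv2.INTER_CUBIC))
E
python3 - <<'E'
from h import *
P={n:read_camera(n) for n in('side','top')}
import pickle; pickle.dump(P,open('P0.pkl','wb'))
for n,p in P.items():
    save(p['image'],n+'0.png',1.4); print(n,ray(p,(280,210)))
    for t in 'dryblock vial tall_vial selector rod rest rack beer_bottle wash_bottle beaker'.split():
        r=cut_out(t,p)
        print(t,[(np.round(q['at']),round(q['confidence'],2),int(q['region'].sum())) for q in r[:2]])
        if r: np.save(f'm_{n}_{t}.npy',r[0]['region'])
E
```

```text
side (array([275.28102121, 682.30547339, 860.3360642 ]), array([ 0.31477321, -0.67004206, -0.67253011]))
dryblock [(array([299., 244.]), 0.6, 7711)]
vial [(array([270., 201.]), 0.57, 135)]
tall_vial [(array([270., 201.]), 0.68, 94), (array([297., 220.]), 0.65, 236)]
selector [(array([330., 239.]), 0.58, 146)]
rod [(array([357., 194.]), 0.43, 107)]
rest [(array([358., 209.]), 0.68, 422)]
rack [(array([270., 385.]), 0.91, 1691), (array([329., 239.]), 0.38, 132)]
beer_bottle [(array([163., 380.]), 0.62, 1918), (array([298., 246.]), 0.55, 7747)]
wash_bottle [(array([344., 146.]), 0.55, 674)]
beaker [(array([187., 271.]), 0.93, 664)]
top (array([ 424.20471177,   -7.76813172, 1327.19690481]), array([ 0.13146305, -0.00510202, -0.99174023]))
dryblock [(array([280., 231.]), 0.61, 5883)]
vial [(array([279., 189.]), 0.48, 68), (array([281., 231.]), 0.21, 6009)]
tall_vial [(array([272., 224.]), 0.82, 285)]
selector [(array([273., 258.]), 0.51, 67)]
rod [(array([381., 260.]), 0.49, 225)]
rest [(array([382., 261.]), 0.78, 746)]
rack [(array([133., 276.]), 0.56, 669), (array([214., 141.]), 0.48, 472)]
beer_bottle [(array([105., 191.]), 0.6, 880), (array([279., 228.]), 0.59, 5915)]
wash_bottle [(array([459., 215.]), 0.57, 729)]
beaker [(array([214., 140.]), 0.57, 492), (array([278., 230.]), 0.26, 5894)]
```

View pics/side0.png

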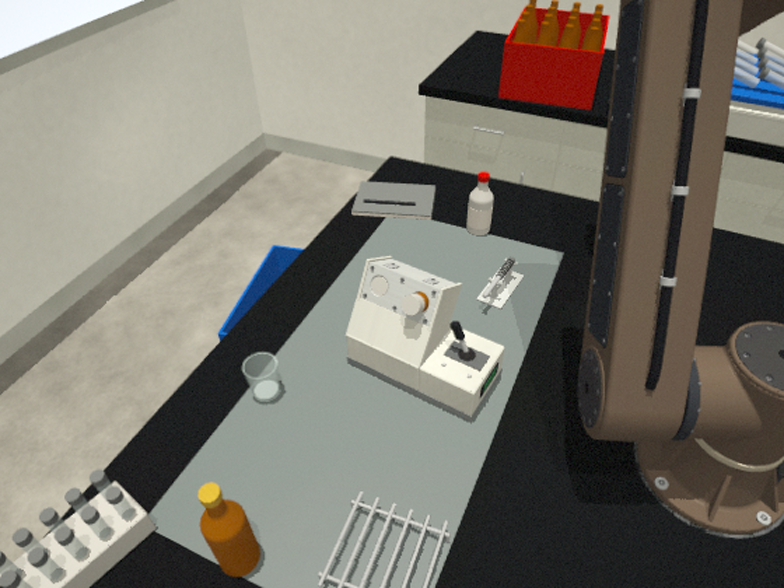

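View pics/top0.png

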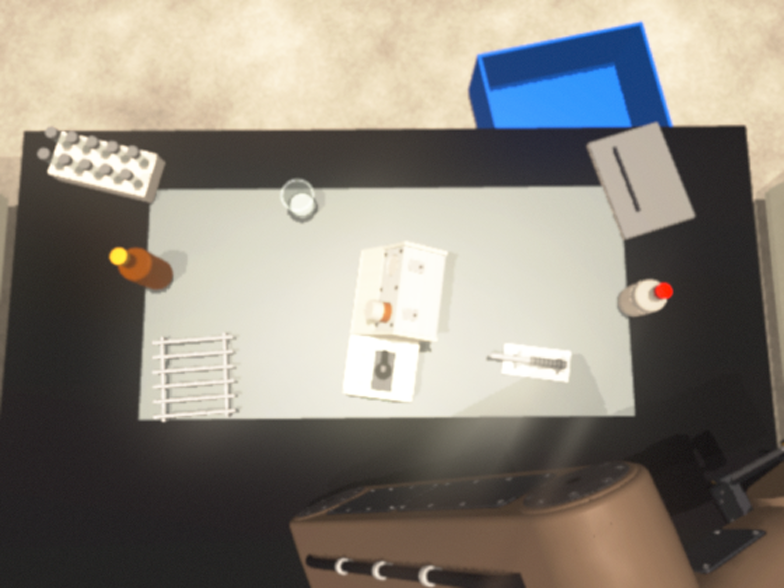

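Both views show the scene. In the side view (scaled by 1.4) the dry block is near (410,330), the lever near (460,340), the rod at (500,280) and the rack at (390,545). In the top view the block's mouths face left (+y), the console is at the bottom (-x), the rod at (530,360) points its tip to +y, and the rack is at (195,378). I'll zoom in for exact points.

```bash
python3 - <<'E'
from h import *
import pickle; P=pickle.load(open('P0.pkl','rb'))
def crop(n,u0,v0,w,h,s):
    im=cv2.resize(P[n]['image'][v0:v0+h,u0:u0+w,::-1],None,fx=s,fy=s,interpolation=cv2.INTER_CUBIC)
    for k in range(0,w,10): cv2.putText(im,str(u0+k),(k*s,8),0,.3,(0,0,255),1); cv2.line(im,(k*s,10),(k*s,16),(0,0,255),1)
    for k in range(0,h,10): cv2.putText(im,str(v0+k),(0,k*s+4),0,.3,(0,0,255),1); cv2.line(im,(20,k*s),(26,k*s),(0,0,255),1)
    return im
a=crop('top',240,165,84,125,4);b=crop('side',242,180,115,125,4)
cv2.imwrite('pics/c1.png',np.hstack([a,b]))
a=crop('top',340,235,75,45,5);b=crop('side',335,180,50,45,5)
c=crop('top',105,230,75,75,4);d=crop('side',222,340,105,75,4)
o=np.zeros((225+300,800,3),np.uint8);o[:225,:375]=a;o[:225,375:625]=b;o[225:,:300]=c;o[225:,300:720]=d
cv2.imwrite('pics/c2.png',o)
E
```

```text
(no output)
```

View pics/c1.png

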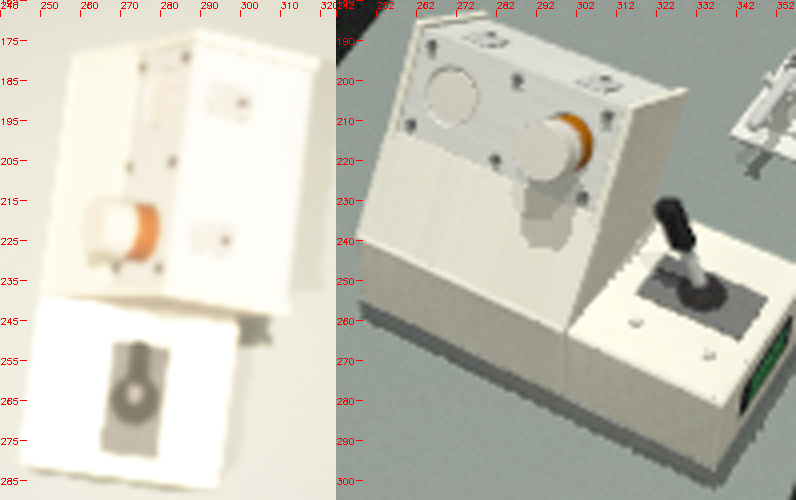

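View pics/c2.png

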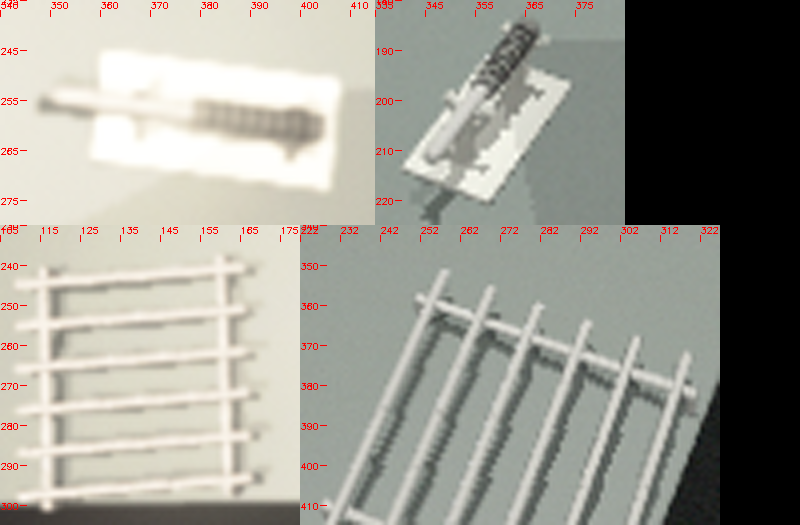

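```bash
cat > fit.py <<'E'
from h import *
import pickle; P=pickle.load(open('P0.pkl','rb'))
from scipy.optimize import least_squares
T=lambda x,y:(240+x/4,165+y/4); S=lambda x,y:(242+(x-336)/4,180+y/4)
u=np.array([0,.5*-1,.866])  # up the face
def W(q,L):
    c,s=np.cos(q[2]),np.sin(q[2]);L=np.atleast_2d(L);return np.c_[c*L[:,0]-s*L[:,1]+q[0],s*L[:,0]+c*L[:,1]+q[1],L[:,2]]
scS=[(411,125),(495,160),(582,198),(432,47),(517,82),(608,118)];scT=[(117,268),(130,168)] 
# top order: lower row (console side first)
def model(q):
    a,b=q[3:5];f=np.array([0,36,176.])
    pts={}
    lo=[f+np.array([k*a,0,0])-u*b for k in(1,0,-1)];hi=[f+np.array([k*a,0,0])+u*b for k in(1,0,-1)]
    return lo+hi
Sx=[S(*p) for p in scS]
Tx=[T(*p) for p in [(142,68),(130,168),(117,268),(186,58),(172,162),(158,268)]]
def res(q):
    m=W(q,model(q)); r=[proj(P['side'],m)-Sx,proj(P['top'],m)-Tx]
    e=W(q,[[42,35,175.5],[-42,65.4,193]]); r.append(proj(P['side'],e)-[S(452,96),S(543,150)])
    pv=W(q,[[-140,30,90]]); r.append(proj(P['side'],pv)-[S(700,293)]);r.append(proj(P['top'],pv)-[T(135,400)])
    return np.concatenate([x.ravel() for x in r])
if __name__=='__main__':
    c=tri(P['side'],S(508,122),P['top'],T(150.8,165.3));print('face centre',c)
    s=least_squares(res,[c[0][0],c[0][1]-36,0,60,25],loss='soft_l1');q=s.x
    print('dryblock',q.round(3));print(res(q).reshape(-1,2).round(1).tolist())
    np.save('q.npy',q[:3])
    for n,L in dict(hole=[42,-36,134],mouth=[42,36,176],grip0=[-140+55*np.sin(.5),30,92+55*np.cos(.5)]).items(): print(n,W(q,L).round(1))
    R=lambda x,y:(340+x/5,235+y/5); Q=lambda x,y:(335+(x-375)/5,180+y/5)
    for n,a,b in(('tip',R(40,104),Q(430,158)),('rear',R(322,127),Q(533,25))): print(n,tri(P['top'],a,P['side'],b),atz(P['top'],a,50).round(1),atz(P['side'],b,50).round(1))
    V=lambda x,y:(105+x/4,230+(y-225)/4);U=lambda x,y:(222+(x-300)/4,340+(y-225)/4)
    l=np.array([atz(P['top'],V(*p),30) for p in[(18,286),(20,326),(15,370),(18,411),(18,454),(20,497)]]);r=np.array([atz(P['top'],V(*p),30) for p in[(243,270),(243,310),(247,355),(248,394),(252,435),(250,478)]])
    r2=np.array([atz(P['side'],U(*p),30) for p in[(445,272),(490,288),(538,307),(587,322),(636,340),(685,355)]])
    print('L',l[:,:2].round(0).tolist(),'R',r[:,:2].round(0).tolist(),'R side',r2[:,:2].round(0).tolist())
    d=(l-r).mean(0);print('rack',(l.mean(0)+r.mean(0))/2,'len',np.linalg.norm(d),'dir',np.arctan2(d[1],d[0]))
    for n in('side','top'):
        for t,z in(('beer_bottle',100),('wash_bottle',80),('beaker',37)):
            m=np.load(f'm_{n}_{t}.npy');v,uu=np.nonzero(m);print(n,t,atz(P[n],(uu.mean(),v.mean()),z).round(0))
E
python3 fit.py
```

```text
face centre (array([586.26190691,  -8.28128035, 170.49788543]), np.float64(0.7721252505512202))
dryblock [ 5.81219e+02 -4.22060e+01 -1.29000e-01  6.35260e+01  2.65140e+01]
[[0.3, -0.9], [0.2, -0.9], [0.5, -1.2], [0.1, -0.8], [0.2, -1.1], [-0.1, -1.2], [-0.6, 0.0], [-0.8, -0.0], [-0.7, 0.4], [-0.8, 0.2], [-0.5, 0.2], [-0.2, 0.1], [-0.2, -0.5], [-0.5, -0.3], [0.4, -0.8], [-1.0, -0.0]]
hole [[618.2 -83.3 134. ]]
mouth [[627.5 -11.9 176. ]]
grip0 [[472.4   2.2 140.3]]
tip (array([ 471.25329712, -192.78226758,   54.13025997]), np.float64(3.4993195032685134)) [ 469.7 -193.8   50. ] [ 474.  -196.9   50. ]
rear (array([ 454.68533729, -343.06524737,   49.22366485]), np.float64(4.098552686995277)) [ 456.7 -342.5   50. ] [ 452.5 -342.5   50. ]
L [[504.0, 447.0], [477.0, 444.0], [448.0, 446.0], [420.0, 442.0], [392.0, 441.0], [364.0, 438.0]] R [[513.0, 295.0], [486.0, 295.0], [456.0, 291.0], [430.0, 290.0], [403.0, 286.0], [375.0, 286.0]] R side [[514.0, 299.0], [488.0, 297.0], [459.0, 296.0], [431.0, 294.0], [403.0, 292.0], [376.0, 290.0]]
rack [439.13678008 366.76594865  30.        ] len 152.76585906770487 dir 1.6354688168949632
side beer_bottle [637. 461. 100.]
side wash_bottle [ 576. -471.   80.]
side beaker [789. 167.  37.]
top beer_bottle [640. 449. 100.]
top wash_bottle [ 580. -486.   80.]
top beaker [789. 172.  37.]
```

```bash
sed -i 's/^T=lambda.*/T=lambda x,y:(240+x\/4-.375,165+y\/4-.375); S=lambda x,y:(242+(x-336)\/4-.375,180+y\/4-.375)/; s/340+x\/5,235+y\/5/339.6+x\/5,234.6+y\/5/; s/335+(x-375)\/5,180+y\/5/334.6+(x-375)\/5,179.6+y\/5/; s/105+x\/4,230+/104.6+x\/4,229.6+/; s/222+(x-300)\/4,340+/221.6+(x-300)\/4,339.6+/' fit.py; python3 fit.py; python3 -c "
from cell import env; s=env.state(); print(s['tcp_rot'],s['eef_pos'],s['opening'],s['t'],s['ft_force'])"
```

```text
face centre (array([586.91385454,  -7.38039806, 172.28980311]), np.float64(0.8288701676998035))
dryblock [ 5.82206e+02 -4.19170e+01 -1.30000e-01  6.35760e+01  2.64830e+01]
[[0.3, -0.6], [0.2, -0.6], [0.4, -0.8], [0.0, -0.4], [0.2, -0.7], [-0.2, -0.9], [-0.3, -0.0], [-0.5, -0.1], [-0.5, 0.4], [-0.6, 0.2], [-0.2, 0.1], [0.0, 0.1], [-0.2, -0.1], [-0.6, 0.1], [0.4, -0.4], [-0.8, -0.0]]
hole [[619.2 -83.  134. ]]
mouth [[628.5 -11.6 176. ]]
grip0 [[473.4   2.5 140.3]]
tip (array([ 472.24911186, -191.40966278,   56.49190017]), np.float64(3.5514241051532287)) [ 470.8 -192.7   50. ] [ 475.6 -198.1   50. ]
rear (array([ 455.76373477, -341.39798866,   51.70317797]), np.float64(3.919709655265203)) [ 457.7 -341.5   50. ] [ 454.2 -344.    50. ]
L [[505.0, 448.0], [478.0, 445.0], [449.0, 447.0], [422.0, 444.0], [393.0, 442.0], [365.0, 439.0]] R [[514.0, 297.0], [487.0, 296.0], [457.0, 292.0], [431.0, 291.0], [404.0, 287.0], [376.0, 288.0]] R side [[516.0, 298.0], [489.0, 296.0], [460.0, 296.0], [432.0, 293.0], [404.0, 292.0], [377.0, 289.0]]
rack [440.20542681 367.87794112  30.        ] len 152.78130037189976 dir 1.635485183108854
side beer_bottle [637. 461. 100.]
side wash_bottle [ 576. -471.   80.]
side beaker [789. 167.  37.]
top beer_bottle [640. 449. 100.]
top wash_bottle [ 580. -486.   80.]
top beaker [789. 172.  37.]
[3.14143635e+00 2.58514473e-05 4.68788988e-01] [ 282.3995219  -557.56797381  404.79027661] 0.9960978943780583 1.1 [ 0.1086037  -0.0988821  -0.34139016]
```

Call:
move_arm([
  [[0.336,0.982,0.1],-0.394,0],
  [[0.336,0.982,0.1],-0.394,0],
  [[0.336,0.982,0.1],-0.394,0],
  [[0.336,0.982,0.1],-0.394,0],
  [[0.336,0.982,0],-0.394,0],
  [[0.336,0.982,0],-0.394,0],
  [[0.336,0.982,0],-0.394,0],
  [[0.336,0.982,0],-0.394,0],
  [[0.336,0.982,0],-0.394,0],
  [[0.336,0.982,0],-0.394,0],
  [[0.336,0.982,0],-0.394,0],
  [[0.336,0.982,0],-0.394,0],
  [[0.336,0.982,0],-0.394,0],
  [[0.336,0.982,0],-0.394,0],
  [[0.336,0.982,0],-0.394,0],
  [[0.336,0.982,0],-0.394,0],
  [[0.336,0.982,0],-0.394,0],
  [[0.336,0.982,0],-0.394,0],
  [[0.336,0.982,0],-0.394,0],
  [[0,0,0],0,0],
])

```text
t: 2.77
eef_pos: [474.8, 5.7, 416.9]
tcp_rot: [-3.141, -0.001, -0.129]
ft_force: [0.8, 0.7, -0.1]
opening: 0.498
grip_force: 0.0
```

Call:
move_arm([
  [[0,0,-0.6],0,-0.2],
  [[0,0,-0.7],0,-0.2],
  [[0,0,-0.7],0,-0.2],
  [[0,0,-0.7],0,-0.2],
  [[0,0,-0.46],0,-0.2],
  [[0,0,0],0,-0.2],
  [[0,0,0],0,-0.2],
])

```text
t: 3.35
eef_pos: [474.0, 1.9, 321.9]
tcp_rot: [3.141, 0.001, -0.13]
ft_force: [-0.6, -0.1, 0.6]
opening: 0.404
grip_force: 0.0
```

```bash
cat > look.py <<'E'
from h import *
import sys
def panel(specs,name):
    ims=[]
    for n,u0,v0,w,h,s in specs:
        p=read_camera(n)
        ims.append(cv2.resize(p['image'][v0:v0+h,u0:u0+w,::-1],None,fx=s,fy=s,interpolation=cv2.INTER_CUBIC))
    H=max(i.shape[0] for i in ims); o=np.hstack([cv2.copyMakeBorder(i,0,H-i.shape[0],0,0,cv2.BORDER_CONSTANT) for i in ims]);cv2.imwrite('pics/'+name,o);print(o.shape)
E
python3 - <<'E'
from look import *
panel([('side',242,160,130,150,3),('top',220,160,130,150,3)],'l1.png')
E
```

```text
(450, 780, 3)
```

View pics/l1.png

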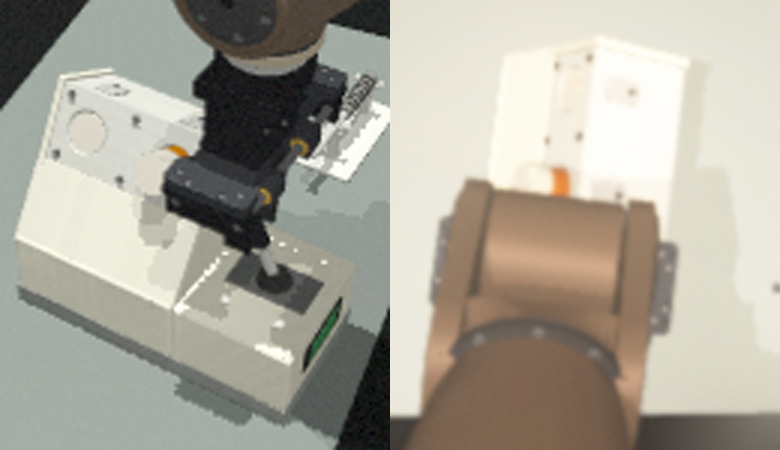

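The side view shows the fingers straddling the lever grip at about (255,235) in the crop, and the stem is free below them. I'll pinch it and swing it to centre.

Call:
move_arm([
  [[0,0,0],0,-1],
  [[0,0,0],0,-1],
  [[0,0,0],0,-1],
  [[0,0,0],0,-1],
  [[0,0,0],0,-1],
  [[0,0,0],0,-1],
  [[-0.171,0.023,0],0,-1],
  [[-0.171,0.023,0],0,-1],
  [[-0.171,0.023,0],0,-1],
  [[-0.171,0.023,0],0,-1],
  [[-0.171,0.023,0],0,-1],
  [[-0.171,0.023,0],0,-1],
  [[0,0,0],0,-1],
  [[0,0,0],0,-1],
])

```text
t: 4.62
eef_pos: [444.2, 6.2, 323.6]
tcp_rot: [3.142, -0.007, -0.13]
ft_force: [4.3, -0.1, 17.4]
opening: 0.12
grip_force: 30.0
```

```bash
python3 - <<'E'
from look import *
panel([('side',270,170,90,110,7)],'l2.png')
E
```

```text
(770, 630, 3)
```

View pics/l2.png

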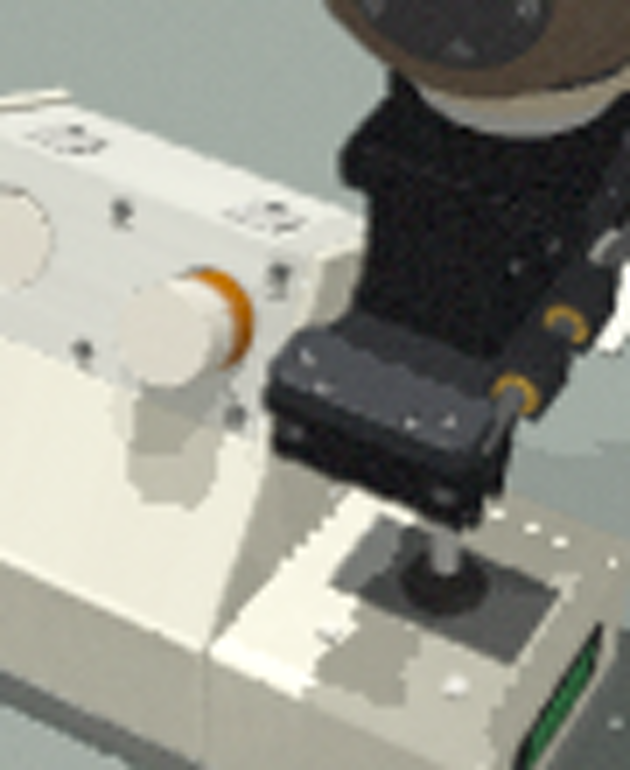

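The stem at (443,550) stands upright, so this is centre-off. I'll hold, then swing to the near side and open.

Call:
move_arm([
  [[0,0,0.05],0,-1],
  [[0,0,0.05],0,-1],
  [[0,0,0],0,-1],
  [[0,0,0],0,-1],
  [[0,0,0],0,-1],
  [[0,0,0],0,-1],
  [[0,0,0],0,-1],
  [[0,0,0],0,-1],
  [[0,0,0],0,-1],
  [[0,0,0],0,-1],
  [[0,0,0],0,-1],
  [[-0.132,0.017,0],0,-1],
  [[-0.132,0.017,0],0,-1],
  [[-0.132,0.017,-0.02],0,-1],
  [[-0.132,0.017,-0.04],0,-1],
  [[-0.132,0.017,-0.06],0,-1],
  [[-0.132,0.017,-0.06],0,-1],
  [[-0.132,0.017,-0.06],0,-1],
  [[-0.132,0.017,0],0,-1],
  [[0,0,0],0,-1],
])

```text
t: 6.33
eef_pos: [411.8, 10.4, 318.0]
tcp_rot: [-3.142, -0.003, -0.13]
ft_force: [8.1, 1.0, -10.8]
opening: 0.123
grip_force: 30.0
```

```bash
python3 - <<'E'
from look import *
from fit import W
q=np.load('q.npy'); p=read_camera('side')
cv2.imwrite('/tmp/x.png',p['image'])
for t in('selector','selector_grip'): print([(r['at'],r['confidence']) for r in search_frame(t,p)[:2]])
for th in(.5,0,-.36,-.5): print(th,proj(p,W(q,[[-140+l*np.sin(th),30,92+l*np.cos(th)] for l in(0,25,35,55)])).round(1).tolist())
# dark/bright profile of stem: row just above boot
im=p['image'].astype(int).sum(2)
for v in range(238,254): print(v,(im[v,322:350]//3).tolist())
E
```

```text
[([269.9, 389.2], 0.72)]
[([270.4, 385.5], 0.38)]
0.5 [[333.0, 251.9], [329.4, 244.2], [327.9, 241.0], [325.0, 234.7]]
0 [[333.0, 251.9], [333.8, 245.2], [334.1, 242.4], [334.8, 236.8]]
-0.36 [[333.0, 251.9], [337.0, 247.0], [338.6, 244.9], [341.9, 240.8]]
-0.5 [[333.0, 251.9], [338.1, 247.9], [340.2, 246.2], [344.4, 242.8]]
238 [74, 38, 67, 71, 41, 29, 30, 27, 28, 38, 43, 47, 45, 42, 41, 45, 49, 62, 83, 76, 155, 118, 85, 81, 81, 99, 140, 98]
239 [78, 46, 67, 71, 50, 37, 24, 29, 28, 22, 33, 32, 39, 40, 44, 43, 47, 41, 48, 68, 86, 85, 79, 83, 82, 83, 79, 79]
240 [75, 22, 31, 49, 40, 28, 21, 32, 24, 23, 27, 24, 25, 22, 34, 42, 43, 45, 46, 40, 47, 58, 70, 82, 84, 88, 82, 81]
241 [95, 33, 28, 23, 33, 27, 28, 28, 22, 24, 19, 27, 29, 24, 24, 25, 36, 42, 35, 40, 44, 42, 42, 53, 69, 86, 73, 76]
242 [187, 111, 67, 35, 26, 29, 29, 31, 31, 23, 25, 22, 22, 29, 26, 24, 18, 25, 33, 37, 45, 36, 41, 42, 43, 43, 56, 60]
243 [240, 214, 170, 90, 44, 31, 22, 17, 23, 22, 28, 24, 28, 26, 29, 23, 30, 28, 22, 20, 29, 39, 41, 45, 43, 40, 42, 43]
244 [238, 178, 126, 118, 104, 74, 42, 32, 22, 25, 26, 19, 22, 1
[... 496 characters left out ...]
 72, 144, 128, 97, 61, 49, 35, 28, 22, 33, 25, 19, 45, 72, 73, 50, 28]
249 [119, 118, 118, 118, 117, 116, 117, 89, 56, 56, 55, 114, 148, 137, 128, 128, 108, 60, 34, 22, 28, 24, 26, 5, 45, 59, 48, 21]
250 [118, 118, 116, 119, 118, 118, 87, 57, 51, 58, 82, 147, 142, 130, 126, 108, 113, 79, 60, 44, 33, 30, 23, 23, 23, 22, 28, 29]
251 [120, 118, 120, 119, 118, 99, 59, 50, 48, 57, 84, 134, 128, 127, 124, 64, 53, 71, 73, 66, 63, 52, 38, 36, 30, 23, 21, 24]
252 [122, 121, 119, 119, 118, 76, 53, 53, 49, 55, 56, 77, 103, 121, 66, 41, 30, 48, 70, 76, 73, 74, 70, 64, 38, 26, 28, 46]
253 [134, 121, 118, 118, 119, 78, 52, 49, 53, 53, 51, 55, 56, 41, 34, 32, 35, 51, 68, 73, 71, 72, 71, 72, 71, 63, 46, 88]
```

```bash
python3 - <<'E'
from h import *
import pickle; P=pickle.load(open('P0.pkl','rb'))
R=lambda x,y:(339.6+x/5,234.6+y/5)
c=np.array([atz(P['top'],R(*p),6) for p in[(103,50),(340,80),(330,190),(92,158)]])[:,:2]
print(c.round(1).tolist(),c.mean(0)); d=(c[0]+c[3]-c[1]-c[2])/2; print(np.linalg.norm(d),np.linalg.norm((c[0]-c[3]+c[1]-c[2])/2),'yaw',np.arctan2(-d[0],d[1]))
Q=lambda x,y:(334.6+(x-375)/5,179.6+y/5)
s=np.array([atz(P['side'],Q(*p),6) for p in[(572,85),(490,202),(405,168)]]);print(s.round(1).tolist())
for n,k in(('top','P'),('side','P')):
    m=np.load(f'm_{n}_rod.npy').astype(np.uint8); v,u=np.nonzero(m)
    X=np.array([atz(P[n],(a,b),50)[:2] for a,b in zip(u,v)]); mu=X.mean(0); w,V=np.linalg.eigh(np.cov((X-mu).T)); d=V[:,1]*np.sign(V[1,1]); t=(X-mu)@d
    print(n,mu,'yaw',np.arctan2(-d[0],d[1]),mu+d*t.max(),mu+d*t.min())
E
```

```text
[[501.7, -234.7], [484.4, -364.1], [424.8, -355.6], [442.9, -226.6]] [ 463.44017736 -295.24728804]
130.3862818780735 59.75949527685585 yaw -0.13570701972722807
[[424.0, -349.8, 6.0], [441.0, -222.7, 6.0], [497.8, -230.9, 6.0]]
top [ 465.453919   -276.23199459] yaw -0.13150044150229115 [ 475.27372059 -201.98788117] [ 456.81463344 -341.55063582]
side [ 465.1021768  -276.48551888] yaw -0.13497013726566653 [ 475.02192904 -203.43644803] [ 457.27313304 -334.13860927]
```

Call:
move_arm([
  [[0,0,0],0,0.2],
  [[0,0,0],0,0.2],
  [[0,0,0],0,0.2],
  [[0,0,0.4],0,0.2],
  [[0,0,0.8],0,0.2],
  [[0,0,1],0,0.2],
  [[0,-0.5,1],0.5,0.2],
  [[0,-1,0],1,0.2],
  [[0,-1,0],1,0.2],
  [[0.2,-1,0],1,0.2],
  [[0.2,-1,0],1,0.2],
  [[0.2,-1,0],1,0.2],
  [[0.2,-1,0],1,0.2],
  [[0.2,-1,0],1,0.2],
  [[0.2,-1,0],1,0.2],
  [[0.2,-1,0],1,0.2],
])

```text
t: 7.82
eef_pos: [453.3, -276.1, 413.8]
tcp_rot: [-3.141, 0.0, 0.634]
ft_force: [1.0, 1.1, 0.8]
opening: 0.601
grip_force: 0.0
```

```bash
python3 - <<'E'
from look import *
from fit import W
q=np.load('q.npy')
for n in('side','top'):
    p=read_camera(n)
    for t in('selector','selector_grip','rod','rest'):
        print(n,t,[(r['at'],r['confidence'],int(r['region'].sum()),[np.argwhere(r['region']).min(0),np.argwhere(r['region']).max(0)]) for r in cut_out(t,p)[:1]])
    if n=='side': a=p['image'][215:275,300:360]
    else: b=p['image'][230:290,250:310]
    for th in(-.3,-.36,-.5): print(th,proj(p,W(q,[[-140+l*np.sin(th),30,92+l*np.cos(th)] for l in(0,35,55,70)])).round(1).tolist())
o=np.hstack([cv2.resize(i[:,:,::-1],None,fx=6,fy=6,interpolation=cv2.INTER_CUBIC) for i in(a,b)]);cv2.imwrite('pics/l3.png',o)
E
```

```text
side selector []
side selector_grip []
side rod [([361.6, 192.8], 0.43, 84, [array([185, 348]), array([208, 366])])]
side rest [([359.1, 206.8], 0.6, 424, [array([185, 341]), array([220, 372])])]
-0.3 [[333.0, 251.9], [337.9, 244.5], [340.8, 240.0], [343.0, 236.6]]
-0.36 [[333.0, 251.9], [338.6, 244.9], [341.9, 240.8], [344.4, 237.6]]
-0.5 [[333.0, 251.9], [340.2, 246.2], [344.4, 242.8], [347.7, 240.1]]
top selector [([271.7, 274.0], 0.49, 48, [array([265, 269]), array([277, 274])])]
top selector_grip [([363.0, 255.6], 0.74, 92, [array([253, 351]), array([258, 377])])]
top rod [([366.5, 256.0], 0.53, 92, [array([253, 352]), array([258, 378])])]
top rest [([366.9, 251.2], 0.71, 315, [array([246, 358]), array([267, 386])])]
-0.3 [[272.6, 264.6], [271.9, 268.5], [271.5, 270.8], [271.2, 272.7]]
-0.36 [[272.6, 264.6], [271.8, 269.3], [271.4, 272.1], [271.0, 274.3]]
-0.5 [[272.6, 264.6], [271.6, 271.1], [271.1, 275.0], [270.6, 278.0]]
```

View pics/l3.png

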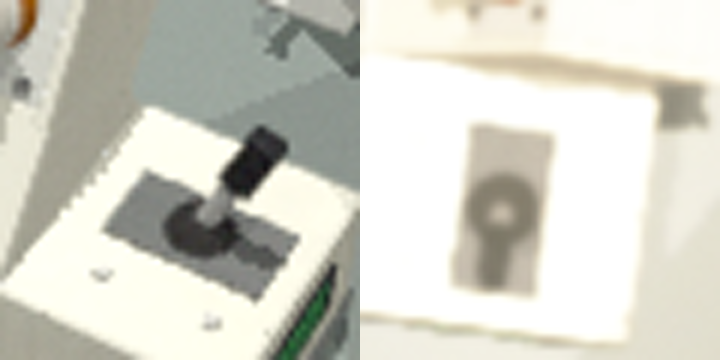

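The lever leans to the near side by roughly -0.4 rad: its end is at (276,138) in the side crop and (490,290) in the top crop. That is too close to the -0.36 limit, so I'll nudge it to its stop with closed fingers.

Call:
move_arm([
  [[0.0125,0.931,0],-0.95,-1],
  [[0.0125,0.931,0],-0.95,-1],
  [[0.0125,0.931,0],-0.95,-1],
  [[0.0125,0.931,0],-0.95,-1],
  [[0.0125,0.931,0],-0.95,-1],
  [[0.0125,0.931,0],-0.95,-1],
  [[0.0125,0.931,0],-0.95,-1],
  [[0.0125,0.931,0],-0.95,-1],
  [[0.0125,0.931,0],-0.95,-1],
  [[0.0125,0.931,0],-0.95,-1],
  [[0,0,-0.5],0,-1],
  [[0,0,-0.9],0,-1],
  [[0,0,-0.9],0,-1],
  [[0,0,-0.76],0,-1],
  [[0,0,0],0,-1],
  [[-0.13,0.017,0],0,-1],
  [[-0.13,0.017,0],0,-1],
  [[-0.13,0.017,0],0,-1],
  [[-0.13,0.017,0],0,-1],
  [[-0.13,0.017,0],0,-1],
])

```text
t: 9.98
eef_pos: [440.2, 6.9, 324.5]
tcp_rot: [3.142, -0.015, -0.13]
ft_force: [28.2, -2.5, -1.0]
opening: 0.002
grip_force: 11.8
```

Call:
move_arm([
  [[-0.1,0.013,0],0,-1],
  [[0,0,0],0,-1],
])

```text
t: 10.15
eef_pos: [438.6, 7.0, 325.3]
tcp_rot: [-3.142, -0.021, -0.131]
ft_force: [28.2, -2.1, -0.8]
opening: 0.003
grip_force: 11.8
```

Call:
move_arm([
  [[0.5,0,0.3],0,-1],
  [[0,0,0.9],0,-1],
  [[0,0,0.9],0.979,-0.5],
  [[0,0,0.9],0.979,0],
  [[0.0215,-0.673,0],0.979,0],
  [[0.0215,-0.673,0],0.979,0],
  [[0.0215,-0.673,0],0.979,0],
  [[0.0215,-0.673,0],0.979,0],
  [[0.0215,-0.673,0],0.979,0],
  [[0.0215,-0.673,0],0.979,0],
  [[0.0215,-0.673,0],0.979,0],
  [[0.0215,-0.673,0],0.979,0],
  [[0.0215,-0.673,0],0.979,0],
  [[0.0215,-0.673,0],0.979,0],
  [[0.0215,-0.673,0],0.979,0],
  [[0.0215,-0.673,0],0.979,0],
  [[0.0215,-0.673,0],0.979,0],
  [[0.0215,-0.673,0],0.979,0],
  [[0.0215,-0.673,0],0.979,0],
  [[0.0215,-0.673,0],0.979,0],
])

```text
t: 11.82
eef_pos: [459.4, -316.0, 413.3]
tcp_rot: [3.14, 0.001, 1.283]
ft_force: [0.3, 0.5, 0.4]
opening: 0.504
grip_force: 0.0
```

Call:
move_arm([
  [[0,0,-0.8],0.979,0],
  [[0,0,-0.9],0.979,0],
  [[0,0,-0.9],0,0],
  [[0,0,-0.7],0,0],
  [[0,0,0],0,0],
  [[0,0,0],0,0],
])

```text
t: 12.32
eef_pos: [459.9, -315.3, 313.6]
tcp_rot: [-3.141, -0.0, 1.436]
ft_force: [-0.3, -0.7, 0.9]
opening: 0.5
grip_force: 0.0
```

```bash
python3 - <<'E'
from look import *
from fit import W,P as P0,T
s=env.state();print(s['eef_pos'],s['tcp_rot'])
q=np.load('q.npy')
for a in[(238,320),(228,400),(218,488),(20,466)]:
    w=atz(P0['top'],T(*a),85)[:2]-q[:2];c,sn=np.cos(q[2]),np.sin(q[2]);print('console',c*w[0]+sn*w[1],-sn*w[0]+c*w[1])
p=read_camera('side');t=read_camera('top')
g=np.array(s['eef_pos'])
print('grasp pt px',proj(p,[g-[0,0,171],g-[0,0,190]]),[ (r['at'],r['confidence']) for r in search_frame('rod',p)[:1]],[ (r['at'],r['confidence']) for r in search_frame('selector',p)[:1]])
a=cv2.resize(p['image'][150:225,325:390,::-1],None,fx=7,fy=7,interpolation=cv2.INTER_CUBIC)
b=cv2.resize(p['image'][215:275,305:355,::-1],None,fx=6,fy=6,interpolation=cv2.INTER_CUBIC)
b=cv2.copyMakeBorder(b,0,a.shape[0]-b.shape[0],0,0,cv2.BORDER_CONSTANT);cv2.imwrite('pics/g1.png',np.hstack([a,b]))
E
```

```text
[ 459.92319008 -315.34904359  313.61005169] [-3.14115353e+00 -3.52180371e-04  1.43614392e+00]
console -80.73366328377178 -31.77735803777511
console -132.46097749167757 -31.276168649657087
console -188.45747629976722 -31.3611714564616
console -190.18047840813242 95.97978492170192
grasp pt px [[365.78614289 165.26412232]
 [364.96518835 170.41480671]] [([359.5, 196.3], 0.44)] [([342.8, 247.1], 0.64)]
```

View pics/g1.png

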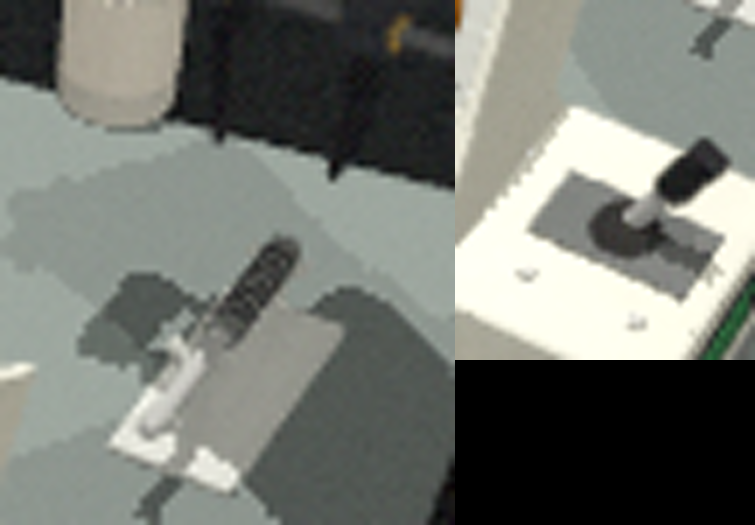

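The fingers, at (218,138) and (333,175), are above the rod handle, which spans (290,240) to (228,330). The lever is now well over at its stop. I'll check the predicted rod points before going down.

```bash
python3 - <<'E'
from look import *
from fit import P as P0
o=np.array([461.2,-305.4]);d=np.array([.134,.991])
for n in('side','top'):
    print(n,[ (y,proj(P0[n],[[*(o+d*y),50]])[0].round(1).tolist()) for y in(-35,0,35,110)])
E
```

```text
side [(-35, [365.2, 185.1]), (0, [360.6, 191.1]), (35, [355.9, 197.4]), (110, [345.3, 211.5])]
top [(-35, [403.5, 260.5]), (0, [390.3, 258.8]), (35, [377.1, 257.1]), (110, [348.9, 253.4])]
```

Call:
move_arm([
  [[0,0,-0.8],0,0],
  [[0,0,-0.8],0,0],
  [[0,0,-0.7],0,0],
  [[0,0,-0.6],0,0],
  [[0,0,0],0,0],
  [[0,0,0],0,-1],
  [[0,0,0],0,-1],
  [[0,0,0],0,-1],
  [[0,0,0],0,-1],
  [[0,0,0],0,-1],
  [[0,0,0],0,-1],
])

```text
t: 13.43
eef_pos: [460.1, -315.5, 226.6]
tcp_rot: [3.14, 0.001, 1.436]
ft_force: [1.5, 1.1, 4.4]
opening: 0.161
grip_force: 30.0
```

Call:
move_arm([
  [[0,0,0.4],0.06,-1],
  [[0,0,0.8],0,-1],
  [[0,0,0.8],0,-1],
  [[-0.028,0.727,0],0,-1],
  [[-0.028,0.727,0],0,-1],
  [[-0.028,0.727,0],0,-1],
  [[-0.028,0.727,0],0,-1],
  [[-0.028,0.727,0],0,-1],
  [[-0.028,0.727,0],0,-1],
  [[-0.028,0.727,0],0,-1],
  [[-0.028,0.727,0],0,-1],
  [[0,0,0],0,-1],
  [[0,0,-0.4],0,-1],
  [[0,0,-0.3],0,-1],
  [[0,0,-0.2],0,-1],
  [[0,0,-0.2],0,-1],
  [[0,0,-0.2],0,-1],
])

```text
t: 14.85
eef_pos: [453.4, -141.3, 246.5]
tcp_rot: [3.142, -0.0, 1.44]
ft_force: [1.1, 0.3, 2.4]
opening: 0.164
grip_force: 30.0
```

Call:
move_arm([
  [[0,0,-0.2],0,-1],
  [[0,0,-0.2],0,-1],
  [[0,0,-0.2],0,-1],
  [[0,0,-0.2],0,-1],
  [[0,0,-0.2],0,-1],
  [[0,0,0],0,-1],
])

```text
t: 15.35
eef_pos: [453.2, -141.0, 215.9]
tcp_rot: [-3.141, -0.0, 1.441]
ft_force: [0.4, -2.2, 1.2]
opening: 0.158
grip_force: 30.0
```

```bash
python3 - <<'E'
from look import *
from fit import W
q=np.load('q.npy');s=env.state();g=np.array(s['eef_pos'])-[0,0,176];print(g,s['ft_force'])
d=np.array([.13,.9916,0])
p=read_camera('side')
for ph in(0,.26,.52): print(ph,proj(p,[g+L*(d*np.cos(ph)+[0,0,np.sin(ph)]) for L in(45,90,120)]).round(1).tolist())
print([(r['at'],r['confidence']) for r in search_frame('rod_tip',p)[:2]],[(r['at'],r['confidence']) for r in search_frame('rod',p)[:2]])
a=cv2.resize(p['image'][190:290,290:390,::-1],None,fx=6,fy=6,interpolation=cv2.INTER_CUBIC);cv2.imwrite('pics/t1.png',a)
E
```

```text
[ 453.23344593 -140.99275295   39.85551534] [ 0.38674247 -2.20998909  1.20782241]
0 [[339.7, 238.1], [332.4, 248.3], [327.3, 255.4]]
0.26 [[340.3, 234.8], [333.5, 241.8], [328.8, 246.6]]
0.52 [[341.3, 231.1], [335.7, 234.1], [331.7, 236.2]]
[] [([300.2, 246.0], 0.16)]
```

View pics/t1.png

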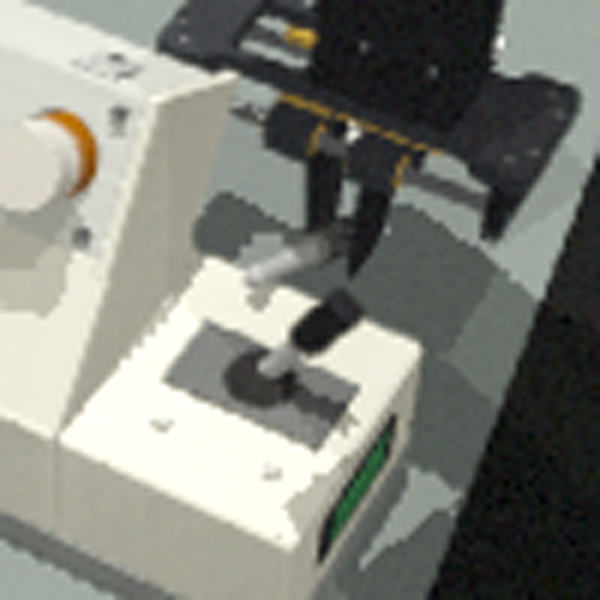

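The tip at crop (250,275) matches a tilt of 0.55 rad, which agrees with the kinematics. The lever is over. I'll go to a standoff behind the hole.

Call:
move_arm([
  [[0,-0.6,0.3],0,-1],
  [[0,-0.9,0.11],0,-1],
  [[0,-0.94,0],0,-1],
  [[0.45,0,0],0,-1],
  [[0.9,0,0],0,-1],
  [[0.9,0,0],0,-1],
  [[0.9,0,0],0,-1],
  [[0.9,0,0],0,-1],
  [[0.907,0,0],0,-1],
  [[0,0,0],0,-1],
  [[0,0,0],0,-1],
])

```text
t: 16.42
eef_pos: [602.5, -213.7, 229.0]
tcp_rot: [-3.142, -0.0, 1.442]
ft_force: [-0.6, 0.6, -0.9]
opening: 0.163
grip_force: 30.0
```

```bash
python3 - <<'E'
from look import *
s=env.state();g=np.array(s['eef_pos'])-[0,0,176];print(g,s['tcp_rot'],s['ft_force'])
d=np.array([.13,.9916,0])
for n in('side','top'):
    p=read_camera(n)
    for ph in(.5,.555,.6): print(n,ph,proj(p,[g+L*(d*np.cos(ph)+[0,0,np.sin(ph)]) for L in(45,120)]).round(1).tolist())
    for t in('rod_tip','rod'):print(t,[(r['at'],r['confidence'],np.argwhere(r['region']).min(0),np.argwhere(r['region']).max(0)) for r in cut_out(t,p)[:2]])
    u,v=proj(p,[g+120*(d*.85+[0,0,.527])])[0].astype(int)
    for r in range(v-7,v+8): print(r,(p['image'][r,u-10:u+24].astype(int).sum(1)//3).tolist())
E
```

```text
[ 602.54868659 -213.65675655   52.97479384] [-3.14157835e+00 -2.40051610e-05  1.44224118e+00] [-0.63919357  0.56044503 -0.90704252]
side 0.5 [[301.2, 197.9], [289.8, 201.2]]
side 0.555 [[301.5, 197.1], [290.5, 199.0]]
side 0.6 [[301.7, 196.4], [291.0, 197.2]]
rod_tip []
rod []
191 [158, 144, 185, 166, 205, 227, 230, 228, 229, 228, 230, 229, 229, 228, 229, 228, 217, 186, 161, 150, 151, 103, 48, 25, 34, 32, 32, 85, 142, 75, 26, 28, 29, 22]
192 [229, 229, 230, 231, 231, 230, 229, 230, 230, 230, 229, 230, 230, 229, 228, 228, 230, 228, 216, 184, 176, 123, 54, 25, 38, 27, 35, 87, 118, 60, 16, 25, 24, 18]
193 [222, 227, 228, 230, 231, 230, 231, 231, 231, 229, 230, 230, 229, 230, 218, 213, 212, 212, 212, 213, 212, 202, 136, 85, 68, 45, 33, 87, 119, 60, 26, 17, 22, 23]
194 [211, 215, 219, 223, 228, 228, 230, 230, 232, 232, 230, 231, 231, 230, 230, 215, 215, 215, 213, 213, 214, 213, 213, 213, 192, 130, 75, 79, 44, 28, 27, 24, 21, 25]
195 [212, 212, 210, 210, 216, 224, 228, 229, 230, 231, 231, 232, 232, 231, 232, 220, 216, 216, 214, 215, 215, 213, 214, 215, 213, 213, 190, 134, 98, 69, 41, 23, 2
[... 3921 characters left out ...]
, 129]
201 [252, 251, 251, 251, 251, 251, 250, 244, 229, 214, 208, 206, 205, 207, 214, 219, 221, 223, 227, 230, 233, 234, 235, 231, 207, 175, 163, 157, 143, 117, 97, 94, 111, 142]
202 [251, 251, 251, 251, 251, 251, 250, 242, 227, 216, 213, 212, 210, 210, 213, 214, 215, 216, 217, 218, 220, 221, 221, 219, 197, 174, 168, 164, 146, 116, 95, 99, 123, 150]
203 [251, 251, 251, 251, 251, 251, 250, 242, 225, 216, 214, 213, 213, 213, 215, 221, 223, 224, 223, 220, 218, 210, 198, 187, 170, 161, 161, 158, 139, 110, 95, 106, 134, 152]
204 [251, 251, 251, 251, 251, 251, 250, 240, 221, 211, 210, 210, 209, 210, 214, 223, 228, 229, 228, 226, 224, 217, 185, 155, 143, 141, 145, 143, 125, 100, 99, 116, 138, 150]
```

Call:
move_arm([
  [[0.0374,0.286,0.167],0,-1],
  [[0.0374,0.286,0.167],0,-1],
  [[0.0374,0.286,0.167],0,-1],
  [[0.0374,0.286,0.167],0,-1],
  [[0,0,0],0,-1],
])

```text
t: 17.13
eef_pos: [606.8, -178.1, 250.8]
tcp_rot: [3.14, 0.001, 1.443]
ft_force: [0.2, -0.8, 0.0]
opening: 0.163
grip_force: 30.0
```

Call:
move_arm([
  [[0.0187,0.143,0.083],0,-1],
  [[0.0187,0.143,0.083],0,-1],
  [[0.0187,0.143,0.083],0,-1],
])

```text
t: 17.38
eef_pos: [608.1, -167.5, 256.7]
tcp_rot: [3.142, 0.002, 1.441]
ft_force: [-1.6, -11.5, -5.5]
opening: 0.164
grip_force: 30.0
```

Call:
move_arm([
  [[0.0187,0.143,0.083],0,-1],
  [[0.0187,0.143,0.083],0,-1],
  [[0.0187,0.143,0.083],0,-1],
  [[0.0187,0.143,0.083],0,-1],
  [[0.0187,0.143,0.083],0,-1],
  [[0.01,0.06,0.035],0,-1],
  [[0,0,0],0,-1],
  [[0,0,0],0,-1],
])

```text
t: 18.05
eef_pos: [611.3, -144.2, 270.5]
tcp_rot: [3.141, 0.001, 1.441]
ft_force: [-0.6, -6.4, -0.7]
opening: 0.161
grip_force: 30.0
```

```bash
cat > vial.py <<'E'
from look import *
from fit import W
q=np.load('q.npy')
def caps(p):  # predicted cap centre px in side vs proud length
    return {k:proj(p,W(q,[[42,36+.866*k,176+.5*k]]))[0].round(1).tolist() for k in(0,20,30,40)}
if __name__=='__main__':
    for n in('side','top'):
        p=read_camera(n);print(n,caps(p))
        for r in cut_out('vial',p)[:3]:
            a=np.argwhere(r['region']);print(r['at'],r['confidence'],a.min(0),a.max(0),len(a))
    p=read_camera('side');np.save('s.npy',p['image'])
E
python3 vial.py
```

```text
side {0: [270.2, 203.6], 20: [266.3, 204.5], 30: [264.3, 204.9], 40: [262.3, 205.4]}
[269.0, 203.5] 0.66 [197 257] [212 276] 258
top {0: [279.0, 189.1], 20: [271.9, 187.5], 30: [268.3, 186.7], 40: [264.7, 185.9]}
[271.3, 186.0] 0.87 [179 262] [195 284] 305
```

Call:
move_arm([
  [[-0.0387,-0.2935,-0.171],0,-1],
  [[-0.0773,-0.587,-0.342],0,-1],
  [[-0.0773,-0.587,-0.342],0,-1],
  [[-0.0773,-0.587,-0.342],0,-1],
  [[-0.0387,-0.2935,-0.171],0,-1],
  [[-0.793,-0.591,0.2],-0.06,-1],
  [[-0.793,-0.591,0.2],0,-1],
  [[-0.793,-0.591,0.2],0,-1],
  [[-0.793,-0.591,0.2],0,-1],
  [[-0.793,-0.591,0.2],0,-1],
  [[-0.793,-0.591,0.22],0,-1],
  [[0,0,0],0,-1],
  [[0,0,0],0,-1],
])

```text
t: 19.38
eef_pos: [458.5, -321.3, 266.3]
tcp_rot: [3.141, 0.0, 1.434]
ft_force: [-0.3, -0.2, -1.4]
opening: 0.162
grip_force: 30.0
```

```bash
python3 vial.py; python3 - <<'E'
from look import *
s=env.state();g=np.array(s['eef_pos'])-[0,0,176];print(g,s['tcp_rot'],s['ft_force'])
d=np.array([.135,.9909,0]);p=read_camera('side')
for ph in(.4,.5,.555,.6): print(ph,proj(p,[g+L*(d*np.cos(ph)+[0,0,np.sin(ph)]) for L in(45,120)]).round(1).tolist())
r=cut_out('rod',p)
for x in r[:2]:
    a=np.argwhere(x['region']);print(x['at'],x['confidence'],a.min(0),a.max(0),a[a[:,1].argmin()])
E
```

```text
side {0: [270.2, 203.6], 20: [266.3, 204.5], 30: [264.3, 204.9], 40: [262.3, 205.4]}
[185.6, 270.4] 0.71 [252 174] [286 198] 682
[267.2, 204.1] 0.52 [198 257] [212 276] 247
top {0: [279.0, 189.1], 20: [271.9, 187.5], 30: [268.3, 186.7], 40: [264.7, 185.9]}
[271.5, 187.7] 0.83 [179 262] [196 282] 282
[ 459.95628742 -319.82585296   89.54325857] [-3.14142319e+00 -2.79505576e-04  1.43755768e+00] [ 0.45056669 -0.15354245 -0.8449419 ]
0.4 [[359.0, 181.2], [350.2, 186.0]]
0.5 [[359.5, 179.8], [351.3, 182.0]]
0.555 [[359.7, 179.0], [352.1, 179.8]]
0.6 [[359.9, 178.3], [352.7, 178.0]]
[361.4, 180.2] 0.59 [177 352] [182 365] [181 352]
```

Call:
move_arm([
  [[0,0,-0.4],0,-1],
  [[0,0,-0.37],0,-1],
  [[0,0.033,-0.113],0,-1],
  [[0,0.033,-0.113],0,-1],
  [[0,0.033,-0.113],0,-1],
  [[0.01,0.033,-0.113],0,-1],
  [[0.01,0.033,-0.113],0,-1],
  [[0,0,0],0,-1],
])

```text
t: 20.4
eef_pos: [460.2, -315.3, 226.2]
tcp_rot: [3.141, 0.0, 1.437]
ft_force: [-0.1, 2.6, 5.7]
opening: 0.158
grip_force: 30.0
```

```bash
python3 - <<'E'
from look import *
s=env.state();g=np.array(s['eef_pos'])-[0,0,176];print(g,s['tcp_rot'],s['ft_force'])
d=np.array([.135,.9909,0]);p=read_camera('side')
for ph in(-.1,0,.1,.2): print(ph,proj(p,[g+L*(d*np.cos(ph)+[0,0,np.sin(ph)]) for L in(45,120)]).round(1).tolist())
r=cut_out('rod',p)
for x in r[:2]:
    a=np.argwhere(x['region']);print(x['at'],x['confidence'],a.min(0),a.max(0),a[a[:,1].argmin()])
E
```

```text
[ 460.21770295 -315.28314066   50.17297393] [3.14053646e+00 4.33923637e-04 1.43659973e+00] [-0.06138669  2.61280278  5.72394556]
-0.1 [[355.7, 198.4], [344.9, 214.3]]
0 [[355.8, 197.3], [345.2, 211.4]]
0.1 [[356.0, 196.2], [345.6, 208.3]]
0.2 [[356.3, 194.9], [346.3, 204.9]]
[357.8, 192.1] 0.58 [186 347] [202 363] [200 347]
```

The rod is still tilted by about 0.25 rad, probably because its rear end is butting the front of the rear post. I'll lift it and level it over the front post, where the fingers have free room ahead of the post.

Call:
move_arm([
  [[0,0,0.6],0,-1],
  [[0,0,0.9],0,-1],
  [[0.093,0.677,0.17],0,-1],
  [[0.093,0.677,0],0,-1],
  [[0.093,0.677,0],0,-1],
  [[0.093,0.677,0],0,-1],
  [[0,0,-0.4],0,-1],
  [[0,0,-0.4],0,-1],
  [[0,0,-0.4],0,-1],
  [[0,0,0],0,-1],
])

```text
t: 21.33
eef_pos: [470.8, -233.8, 238.3]
tcp_rot: [-3.139, -0.001, 1.437]
ft_force: [-0.5, -0.6, -1.6]
opening: 0.163
grip_force: 30.0
```

Call:
move_arm([
  [[0,0,-0.1],0,-1],
  [[0,0,-0.1],0,-1],
  [[0,0,-0.1],0,-1],
  [[0,0,0],0,-1],
])

```text
t: 21.67
eef_pos: [471.2, -234.4, 231.0]
tcp_rot: [3.141, 0.0, 1.436]
ft_force: [-0.7, -0.7, 0.9]
opening: 0.16
grip_force: 30.0
```

```bash
cat > tilt.py <<'E'
from look import *
s=env.state();g=np.array(s['eef_pos'])-[0,0,176];print(g,s['ft_force'])
d=np.array([.135,.9909,0])
for n in('side','top'):
    p=read_camera(n)
    for ph in(-.1,0,.1,.2,.3): print(n,ph,proj(p,[g+L*(d*np.cos(ph)+[0,0,np.sin(ph)]) for L in(-25,45,120)]).round(1).tolist())
    for x in cut_out('rod',p)[:2]:
        a=np.argwhere(x['region']);print(x['at'],x['confidence'],a.min(0),a.max(0),a[a[:,1].argmin()],len(a))
E
python3 tilt.py
```

```text
[ 471.15853558 -234.42311643   54.97280135] [-0.65478872 -0.68167804  0.85127657]
side -0.1 [[354.5, 197.6], [344.2, 212.6], [332.5, 229.8]]
side 0 [[354.4, 198.2], [344.4, 211.5], [332.7, 226.9]]
side 0.1 [[354.3, 198.9], [344.5, 210.4], [333.1, 223.7]]
side 0.2 [[354.2, 199.6], [344.8, 209.1], [333.8, 220.3]]
side 0.3 [[354.0, 200.3], [345.1, 207.8], [334.6, 216.6]]
top -0.1 [[373.2, 256.3], [346.5, 253.0], [318.4, 249.5]]
top 0 [[373.1, 256.3], [346.7, 252.9], [318.5, 249.2]]
top 0.1 [[372.9, 256.3], [347.0, 252.8], [319.1, 249.0]]
top 0.2 [[372.5, 256.3], [347.5, 252.8], [320.2, 248.9]]
top 0.3 [[372.1, 256.3], [348.2, 252.7], [321.7, 248.8]]
```

```bash
python3 - <<'E'
from look import *
p=read_camera('side');im=p['image'].astype(int).sum(2)//3
print('cols 328..352')
for v in range(200,232): print(v,im[v,328:353].tolist())
E
```

```text
cols 328..352
200 [145, 149, 147, 146, 146, 145, 146, 146, 146, 147, 146, 144, 145, 145, 148, 145, 147, 98, 36, 28, 35, 35, 61, 62, 71]
201 [157, 152, 145, 145, 142, 145, 143, 147, 147, 147, 146, 146, 147, 145, 144, 145, 147, 97, 27, 26, 55, 54, 56, 70, 54]
202 [224, 193, 151, 96, 87, 82, 86, 140, 145, 147, 148, 144, 148, 146, 147, 145, 148, 98, 38, 41, 57, 42, 58, 54, 53]
203 [179, 154, 100, 87, 86, 87, 86, 86, 86, 139, 144, 148, 147, 147, 145, 146, 146, 99, 54, 65, 48, 56, 57, 59, 43]
204 [152, 138, 97, 88, 86, 87, 83, 84, 86, 88, 86, 141, 146, 145, 145, 145, 124, 67, 70, 53, 57, 56, 57, 57, 48]
205 [151, 112, 89, 87, 87, 88, 86, 85, 88, 86, 85, 141, 145, 145, 148, 132, 92, 88, 86, 84, 60, 62, 59, 55, 66]
206 [137, 95, 86, 87, 84, 85, 85, 82, 88, 83, 84, 85, 86, 141, 145, 107, 104, 115, 108, 87, 83, 59, 43, 120, 68]
207 [137, 95, 84, 86, 85, 86, 85, 85, 86, 92, 90, 93, 88, 84, 89, 112, 124, 126, 127, 89, 84, 71, 120, 142, 71]
208 [112, 89, 86, 87, 88, 82, 87, 85, 94, 145, 147, 146, 101, 107, 156, 130, 125, 128, 124, 92, 92, 144, 146, 147, 46]
209 [99, 86, 86, 88, 88, 88, 83, 86, 14
[... 1951 characters left out ...]
6]
226 [144, 148, 148, 146, 146, 147, 145, 147, 146, 102, 85, 86, 90, 88, 84, 86, 87, 85, 87, 86, 87, 85, 83, 82, 87]
227 [146, 147, 145, 147, 149, 144, 145, 148, 147, 146, 103, 96, 87, 86, 84, 87, 89, 86, 88, 86, 87, 85, 89, 86, 85]
228 [147, 147, 145, 147, 145, 146, 147, 147, 147, 147, 149, 148, 97, 86, 85, 86, 89, 85, 86, 86, 85, 85, 83, 86, 90]
229 [146, 148, 146, 148, 147, 146, 148, 147, 144, 145, 147, 146, 97, 84, 88, 85, 85, 84, 84, 89, 86, 85, 84, 83, 84]
230 [146, 148, 146, 149, 145, 147, 147, 148, 147, 146, 146, 144, 93, 87, 86, 86, 87, 85, 84, 83, 85, 83, 84, 86, 87]
231 [146, 149, 147, 146, 147, 147, 148, 148, 149, 148, 141, 98, 85, 89, 94, 94, 85, 83, 84, 88, 86, 88, 87, 86, 86]
```

Call:
move_arm([
  [[0,0,-0.1],0,-1],
  [[0,0,-0.1],0,-1],
  [[0,0,0],0,-1],
])

```text
t: 22.17
eef_pos: [471.2, -234.1, 225.2]
tcp_rot: [3.141, 0.0, 1.436]
ft_force: [0.7, 1.5, 5.1]
opening: 0.16
grip_force: 30.0
```

```bash
python3 - <<'E'
from look import *
s=env.state();g=np.array(s['eef_pos'])-[0,0,176];print(g,s['ft_force'],s['moment'])
d=np.array([.135,.9909,0]);p=read_camera('side')
for ph in(.0,.1,.2,.3,.4): print(ph,proj(p,[g+L*(d*np.cos(ph)+[0,0,np.sin(ph)]) for L in(45,120)]).round(1).tolist())
a=p['image'][185:235,320:375,::-1]
t=read_camera('top');b=t['image'][235:280,305:400,::-1]
A=cv2.resize(a,None,fx=11,fy=11,interpolation=cv2.INTER_CUBIC)
B=cv2.resize(b,(605,287),interpolation=cv2.INTER_CUBIC)
B=cv2.resize(b,None,fx=2.0,fy=2.0,interpolation=cv2.INTER_CUBIC)
B=cv2.copyMakeBorder(B,0,A.shape[0]-B.shape[0],0,0,cv2.BORDER_CONSTANT);o=np.hstack([A,B]);print(o.shape);cv2.imwrite('pics/r1.png',o)
E
```

```text
[ 471.17763114 -234.11534517   49.18156777] [0.65199641 1.48923646 5.12915328] [ 0.1887552  -0.24060011  0.00924525]
0.0 [[344.1, 213.1], [332.5, 228.4]]
0.1 [[344.3, 211.9], [332.9, 225.3]]
0.2 [[344.6, 210.6], [333.6, 221.8]]
0.3 [[344.9, 209.3], [334.4, 218.2]]
0.4 [[345.2, 207.9], [335.4, 214.3]]
(550, 795, 3)
```

View pics/r1.png

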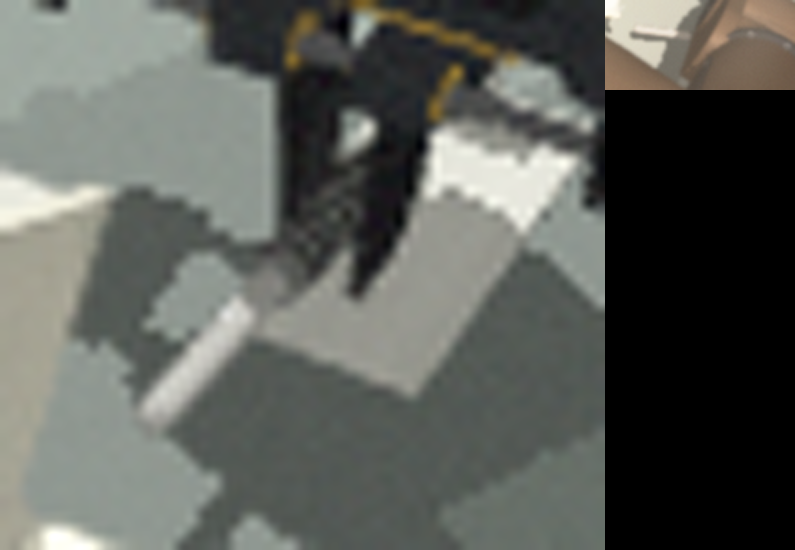

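The shaft runs from (245,300) to the tip at (152,415), a tilt of about 0.15 rad that decreases as I lower. So the rod simply sits a few mm higher in the fingers than I assumed, and I'll lower further.

Call:
move_arm([
  [[0,0,-0.1],0,-1],
  [[0,0,-0.05],0,-1],
  [[0,0,0],0,-1],
])

```text
t: 22.52
eef_pos: [471.2, -234.1, 220.9]
tcp_rot: [3.141, 0.0, 1.436]
ft_force: [2.0, 2.9, 6.2]
opening: 0.16
grip_force: 30.0
```

```bash
cat > shaft.py <<'E'
from look import *
s=env.state();g=np.array(s['eef_pos'])-[0,0,176];print(g,s['ft_force'])
d=np.array([.135,.9909,0]);p=read_camera('side')
im=p['image'].astype(int);gr=im.sum(2)//3
c=proj(p,[g+100*d])[0];u0,v0=int(c[0])-8,int(c[1])-20
sub=gr[v0:v0+30,u0:u0+20];v,u=np.nonzero(sub>165)
v+=v0;u+=u0
k=cv2.connectedComponentsWithStats((sub>165).astype(np.uint8))
i=1+k[2][1:,4].argmax();v,u=np.nonzero(k[1]==i);v+=v0;u+=u0
w,V=np.linalg.eigh(np.cov(np.c_[u,v].T));e=V[:,1];e=e*np.sign(e[1]);t=(np.c_[u,v]-[u.mean(),v.mean()])@e
print('ends',[u.mean(),v.mean()]+e*t.min(),[u.mean(),v.mean()]+e*t.max(),'slope',-e[1]/e[0],len(u))
for dz in(0,8):
  for ph in(-.1,0,.1,.2):
    a=proj(p,[g+[0,0,dz]+L*(d*np.cos(ph)+[0,0,np.sin(ph)]) for L in(45,120)]);print(dz,ph,a.round(1).tolist(),'slope',(a[1]-a[0])[1]/(a[0]-a[1])[0])
E
python3 shaft.py
```

```text
[ 471.19414383 -234.12906454   44.89471254] [1.97901764 2.91689702 6.24793881]
ends [341.34376017 215.26944706] [332.47291494 226.58685872] slope 1.275798570091609 40
0 -0.1 [[343.9, 215.2], [332.2, 232.4]] slope 1.4654025634616714
0 0 [[344.0, 214.1], [332.4, 229.5]] slope 1.3265200273678226
0 0.1 [[344.2, 213.0], [332.8, 226.4]] slope 1.1804567524085339
0 0.2 [[344.4, 211.7], [333.4, 222.9]] slope 1.0234289324946209
8 -0.1 [[344.1, 213.2], [332.4, 230.4]] slope 1.4607069324270077
8 0 [[344.2, 212.1], [332.6, 227.5]] slope 1.3208989437982657
8 0.1 [[344.4, 210.9], [333.0, 224.3]] slope 1.173825151270311
8 0.2 [[344.7, 209.7], [333.7, 220.9]] slope 1.015668979009005
```

Call:
move_arm([
  [[0,0,0.6],0,-1],
  [[0,0,0.8],0,-1],
  [[-0.093,-0.677,0],0,-1],
  [[-0.093,-0.677,0],0,-1],
  [[-0.093,-0.677,0],0,-1],
  [[-0.093,-0.677,0],0,-1],
  [[0,0,-0.4],0,-1],
  [[0,0,-0.4],0,-1],
  [[0,0,-0.4],0,-1],
  [[0,0,0],0,-1],
])

```text
t: 23.4
eef_pos: [459.4, -315.4, 224.5]
tcp_rot: [-3.139, -0.002, 1.436]
ft_force: [-0.7, 0.7, -1.8]
opening: 0.159
grip_force: 30.0
```

Call:
move_arm([
  [[0,0,-0.1],0,-1],
  [[0,0,-0.1],0,-1],
  [[0,0,0],0,-1],
])

```text
t: 23.65
eef_pos: [459.9, -315.5, 220.4]
tcp_rot: [3.141, 0.0, 1.437]
ft_force: [-0.3, -0.3, -1.1]
opening: 0.161
grip_force: 30.0
```

```bash
python3 shaft.py
```

```text
[ 459.90946111 -315.45826884   44.41049378] [-0.27854521 -0.31756202 -1.05989487]
ends [352.12796003 198.5485178 ] [343.6638894  214.89690945] slope 1.9315046350595964 84
0 -0.1 [[355.6, 199.8], [344.8, 215.7]] slope 1.4730981101752425
0 0 [[355.7, 198.7], [345.1, 212.9]] slope 1.3289566058181215
0 0.1 [[355.9, 197.6], [345.6, 209.7]] slope 1.1756590157876359
0 0.2 [[356.2, 196.4], [346.2, 206.4]] slope 1.0088771346491454
8 -0.1 [[355.9, 197.8], [345.0, 213.7]] slope 1.468420000537947
8 0 [[356.0, 196.7], [345.4, 210.9]] slope 1.3232951379464062
8 0.1 [[356.2, 195.6], [345.8, 207.7]] slope 1.168904254571116
8 0.2 [[356.5, 194.3], [346.5, 204.3]] slope 1.000878005530289
```

Call:
move_arm([
  [[0,0,-0.07],0,-1],
  [[0,0,-0.05],0,-1],
  [[0,0,0],0,-1],
])

```text
t: 23.95
eef_pos: [460.1, -315.6, 217.0]
tcp_rot: [3.141, 0.001, 1.436]
ft_force: [1.1, 0.4, 2.0]
opening: 0.164
grip_force: 30.0
```

Call:
move_arm([
  [[0,0,-0.03],0,-1],
  [[0,0,0],0,-0.5],
  [[0,0,0],0,-0.3],
  [[0,0,0],0,0],
  [[0,0,0],0,0],
  [[0,0,0.5],0,0],
  [[0,0,0.9],0,0],
  [[0,0,1],0,0],
  [[0,0,1],0,0],
  [[0.2,0.9,1],0,0],
  [[0.4,1,1],0,0],
  [[0.4,1,1],0,0],
  [[0.4,1,0],0,0],
  [[0,0,0],0,0],
])

```text
t: 25.12
eef_pos: [501.5, -198.0, 406.4]
tcp_rot: [3.138, 0.0, 1.439]
ft_force: [-0.4, -0.7, -1.0]
opening: 0.502
grip_force: 0.0
```

```bash
cat > chk.py <<'E'
from look import *
import pickle;P=pickle.load(open('P0.pkl','rb'))
s=env.state();print(s['eef_pos'],s['tcp_rot'],s['t'])
def pos(n,p,m):
    v,u=np.nonzero(m);X=np.array([atz(p,(a,b),50)[:2] for a,b in zip(u,v)]);mu=X.mean(0);w,V=np.linalg.eigh(np.cov((X-mu).T));d=V[:,1]*np.sign(V[1,1]);t=(X-mu)@d
    return mu.round(1),'yaw',round(np.arctan2(-d[0],d[1]),3),(mu+d*t.max()).round(1),(mu+d*t.min()).round(1),len(u)
for n in('side','top'):
    p=read_camera(n);print(n,'before',pos(n,P[n],np.load(f'm_{n}_rod.npy')))
    for r in cut_out('rod',p)[:2]: print(r['confidence'],pos(n,p,r['region']))
    d=cv2.absdiff(p['image'],P[n]['image']).sum(2)
    print('box diff');U,V=(335,180) if n=='side' else (340,245)
    np.save(f'd_{n}.npy',p['image'])
E
python3 chk.py; python3 vial.py
```

```text
[ 501.47409943 -198.0453281   406.43083494] [3.13834640e+00 3.31789593e-04 1.43911243e+00] 25.1167
side before (array([ 465.1, -276.5]), 'yaw', np.float64(-0.135), array([ 475. , -203.4]), array([ 457.3, -334.1]), 107)
0.44 (array([ 465., -274.]), 'yaw', np.float64(-0.133), array([ 475.8, -194. ]), array([ 455.9, -342. ]), 141)
box diff
top before (array([ 465.5, -276.2]), 'yaw', np.float64(-0.132), array([ 475.3, -202. ]), array([ 456.8, -341.6]), 225)
0.58 (array([560.7,  15.1]), 'yaw', np.float64(-0.172), array([565. ,  39.9]), array([556.3, -10.1]), 252)
box diff
side {0: [270.2, 203.6], 20: [266.3, 204.5], 30: [264.3, 204.9], 40: [262.3, 205.4]}
[265.1, 205.0] 0.59 [198 257] [212 276] 242
top {0: [279.0, 189.1], 20: [271.9, 187.5], 30: [268.3, 186.7], 40: [264.7, 185.9]}
[270.9, 188.3] 0.73 [180 262] [195 282] 253
```

The rod is back in its notches, level and with the original yaw and place. The vial still stands proud. I'll grasp it now.

Call:
move_arm([
  [[0.27,0.436,0.3],0.06,0],
  [[0.54,0.872,0.4],0,0],
  [[0.54,0.872,0.367],0,0],
  [[0.54,0.872,0],0,0],
  [[0.54,0.872,0],0,0],
  [[0.54,0.872,0],0,0],
  [[0.54,0.872,0],0,0],
  [[0.54,0.872,0],0,0],
  [[0.267,0.437,0],0,0],
  [[0,0,0],0,0],
  [[0,0,-0.6],0,0],
  [[0,0,-0.8],0,0],
  [[0,0,-0.8],0,0],
  [[0,0,-0.5],0,0],
  [[0,0,-0.23],0,0],
  [[0,0,0],0,0],
])

```text
t: 26.9
eef_pos: [630.1, 7.5, 348.8]
tcp_rot: [3.14, -0.003, 1.44]
ft_force: [4.8, 14.2, 0.1]
opening: 0.502
grip_force: 6.1
```

Call:
move_arm([
  [[0,0,0],0,0],
])

```text
t: 26.98
eef_pos: [630.1, 7.6, 349.0]
tcp_rot: [3.14, -0.003, 1.44]
ft_force: [5.5, 13.2, -0.2]
opening: 0.499
grip_force: 5.8
```

```bash
python3 - <<'E'
from look import *
s=env.state();print({k:np.round(s[k],3).tolist() for k in('eef_pos','tcp_rot','ft_force','moment','joints','qvel','grip_force','opening')})
E
python3 vial.py
```

```text
{'eef_pos': [630.132, 7.57, 348.966], 'tcp_rot': [3.14, -0.003, 1.44], 'ft_force': [5.454, 13.168, -0.196], 'moment': [2.51, -1.057, -0.048], 'joints': [-0.093, 0.555, 1.607, 0.004, 0.978, 0.036], 'qvel': [0.002, -0.0, 0.0, -0.002, 0.002, -0.002], 'grip_force': 5.843, 'opening': 0.499}
side {0: [270.2, 203.6], 20: [266.3, 204.5], 30: [264.3, 204.9], 40: [262.3, 205.4]}
[265.1, 204.3] 0.63 [198 256] [213 271] 200
[307.1, 247.5] 0.15 [189 246] [300 358] 6817
top {0: [279.0, 189.1], 20: [271.9, 187.5], 30: [268.3, 186.7], 40: [264.7, 185.9]}
[382.4, 260.7] 0.66 [247 358] [272 407] 744
```

Call:
move_arm([
  [[0,0,0.27],0,0],
  [[0,0,0.27],0,0],
  [[0,0,0],0,0],
])

```text
t: 27.48
eef_pos: [630.0, 6.5, 366.7]
tcp_rot: [3.139, 0.0, 1.44]
ft_force: [0.3, 0.6, -0.1]
opening: 0.501
grip_force: 0.0
```

Call:
move_arm([
  [[0.047,0.137,0.043],0,0],
  [[0,0,0],0,-0.2],
  [[0,0,0],0,-1],
  [[0,0,0],0,-1],
  [[0,0,0],0,-1],
  [[0,0,0],0,-1],
  [[0,0,0],0,-1],
])

```text
t: 28.07
eef_pos: [631.5, 11.5, 366.0]
tcp_rot: [-3.141, 0.0, 1.441]
ft_force: [0.7, -0.8, -1.0]
opening: 0.373
grip_force: 30.0
```

Call:
move_arm([
  [[0.0281,0.2147,0.125],0,-1],
  [[0.0281,0.2147,0.125],0,-1],
  [[0.0281,0.2147,0.125],0,-1],
  [[0.0281,0.2147,0.125],0,-1],
])

```text
t: 28.4
eef_pos: [634.9, 37.4, 381.0]
tcp_rot: [-3.141, 0.0, 1.441]
ft_force: [-0.2, -0.5, -0.8]
opening: 0.372
grip_force: 30.0
```

Call:
move_arm([
  [[0.0281,0.2147,0.125],0,-1],
  [[0.0281,0.2147,0.125],0,-1],
  [[0.0281,0.2147,0.125],0,-1],
  [[0.0281,0.2147,0.125],0,-1],
  [[0.0281,0.2147,0.125],0,-1],
  [[0,0,0],0,-1],
])

```text
t: 28.9
eef_pos: [639.2, 70.9, 400.8]
tcp_rot: [3.14, -0.0, 1.442]
ft_force: [0.3, 0.1, -0.7]
opening: 0.375
grip_force: 30.0
```

```bash
python3 - <<'E'
from look import *
from fit import W
q=np.load('q.npy');s=env.state();print(np.round(s['eef_pos'],1),s['ft_force'],s['opening'])
g=np.array(s['eef_pos'])-[0,0,179];d=np.array([.13,.9916,0])
for n in('side','top'):
    p=read_camera(n)
    for ph in(.3,.52,.7): print(n,ph,[proj(p,[g+L*(d*np.cos(ph)+[0,0,np.sin(ph)])])[0].round(1).tolist() for L in(-64,0,11)])
    for t in('vial','tall_vial'):
        for r in cut_out(t,p)[:2]: a=np.argwhere(r['region']);print(t,r['at'],r['confidence'],a.min(0),a.max(0),len(a))
E
```

```text
[639.2  70.9 400.8] [ 0.26278048  0.05108667 -0.68303393] 0.374816664548336
side 0.3 [[265.1, 200.4], [250.3, 209.0], [247.6, 210.5]]
side 0.52 [[264.0, 205.6], [250.3, 209.0], [247.8, 209.6]]
side 0.7 [[262.7, 210.0], [250.3, 209.0], [248.1, 208.8]]
vial [251.0, 207.1] 0.65 [201 241] [216 268] 244
tall_vial [298.3, 217.8] 0.83 [209 288] [224 305] 220
top 0.3 [[269.9, 186.0], [244.0, 181.5], [239.5, 180.7]]
top 0.52 [[267.7, 186.7], [244.0, 181.5], [239.8, 180.5]]
top 0.7 [[265.1, 187.1], [244.0, 181.5], [240.2, 180.4]]
tall_vial [273.7, 223.8] 0.63 [216 267] [229 278] 119
tall_vial [142.6, 274.3] 0.18 [238 110] [300 167] 805
```

Call:
move_arm([
  [[0,0.5,0.1],0,-1],
  [[0,1,0],0,-1],
  [[0,0.9,0],0,-1],
  [[-0.4,0.8,0],0.244,-1],
  [[-0.7,0.85,-0.2],0.244,-1],
  [[-0.7,0.85,-0.4],0.244,-1],
  [[-0.7,0.85,-0.5],0.244,-1],
  [[-0.7,0.85,-0.5],0.244,-1],
  [[-0.7,0.85,-0.5],0.244,-1],
  [[-0.7,0.85,-0.5],0.244,-1],
  [[-0.7,0.85,-0.5],0.244,-1],
  [[-0.7,0.85,-0.4],0.244,-1],
  [[-0.7,0.79,-0.33],0.244,-1],
  [[-0.38,0,0],0,-1],
  [[0,0,0],0,-1],
  [[0,0,0],0,-1],
])

```text
t: 30.53
eef_pos: [426.5, 393.5, 288.4]
tcp_rot: [3.141, -0.0, 1.637]
ft_force: [-0.7, -0.3, -0.9]
opening: 0.376
grip_force: 30.0
```

```bash
cat > rv.py <<'E'
from look import *
s=env.state();print(np.round(s['eef_pos'],1),s['tcp_rot'],s['ft_force'],s['opening'])
g=np.array(s['eef_pos'])-[0,0,179];d=np.array([-.065,.998,0])
for n in('side','top'):
    p=read_camera(n)
    for ph in(0,.2,.52): print(n,ph,[proj(p,[g+L*(d*np.cos(ph)+[0,0,np.sin(ph)])])[0].round(1).tolist() for L in(-64,11)])
    for t in('vial','vial_mid'):
        for r in cut_out(t,p)[:1]: a=np.argwhere(r['region']);print(t,r['at'],r['confidence'],a.min(0),a.max(0),len(a))
    for r in cut_out('rack',p)[:1]: a=np.argwhere(r['region']);print('rack',r['at'],a.min(0),a.max(0))
E
python3 rv.py
```

```text
[426.5 393.5 288.4] [ 3.14112955e+00 -7.83474227e-05  1.63712773e+00] [-0.67933717 -0.29045073 -0.92115081] 0.3758529544273257
side 0 [[287.3, 361.0], [273.3, 396.4]]
side 0.2 [[287.0, 364.6], [273.3, 395.8]]
side 0.52 [[285.8, 372.2], [273.5, 394.4]]
vial [272.0, 394.2] 0.72 [383 264] [403 281] 200
vial_mid [271.8, 393.9] 0.49 [383 264] [402 280] 180
rack [249.4, 404.3] [380 227] [419 309]
top 0 [[143.8, 272.2], [113.7, 274.4]]
top 0.2 [[144.6, 272.2], [113.5, 274.4]]
top 0.52 [[143.9, 272.5], [113.6, 274.4]]
vial [131.5, 270.4] 0.71 [267 121] [279 145] 301
vial_mid [132.0, 270.6] 0.85 [266 120] [280 145] 346
rack [153.9, 273.4] [238 122] [298 167]
```

Call:
move_arm([
  [[0.41,0.03,0],0,-1],
  [[0,0,-0.4],0,-1],
  [[0,0,-0.4],0,-1],
  [[0,0,-0.25],0,-1],
  [[0,0,-0.15],0,-1],
  [[0,0,-0.15],0,-1],
  [[0,0,-0.15],0,-1],
  [[0,0,0],0,-1],
])

```text
t: 31.6
eef_pos: [439.5, 394.7, 243.5]
tcp_rot: [3.14, -0.001, 1.637]
ft_force: [1.0, 0.2, 3.8]
opening: 0.372
grip_force: 30.0
```

Contact with the wires shows as about 4 N upward. I'll keep pressing it level.

Call:
move_arm([
  [[0,0,-0.1],0,-1],
  [[0,0,-0.1],0,-1],
  [[0,0,-0.1],0,-1],
  [[0,0,-0.1],0,-1],
  [[0,0,0],0,-1],
])

```text
t: 32.02
eef_pos: [439.4, 394.7, 231.7]
tcp_rot: [3.139, -0.002, 1.637]
ft_force: [1.2, 2.6, 4.9]
opening: 0.369
grip_force: 30.0
```

```bash
python3 rv.py
```

```text
[439.4 394.7 231.7] [ 3.13940053e+00 -1.51597072e-03  1.63656498e+00] [1.21804011 2.5797458  4.90502512] 0.36940607799366487
side 0 [[281.3, 372.2], [267.8, 406.3]]
side 0.2 [[281.1, 375.5], [267.8, 405.7]]
side 0.52 [[280.0, 382.6], [267.9, 404.5]]
vial [263.9, 406.1] 0.52 [394 258] [413 274] 167
vial_mid [266.8, 405.3] 0.57 [395 258] [414 275] 198
rack [241.9, 413.3] [371 227] [419 305]
top 0 [[149.5, 267.3], [120.9, 269.4]]
top 0.2 [[150.3, 267.4], [120.7, 269.4]]
top 0.52 [[149.5, 267.6], [120.8, 269.3]]
vial_mid [136.3, 267.3] 0.78 [261 127] [275 148] 300
rack [161.0, 283.1] [239 141] [294 165]
```

Call:
move_arm([
  [[0,0,-0.08],0,-1],
  [[0,0,-0.08],0,-1],
  [[0,0,0],0,-1],
])

```text
t: 32.67
eef_pos: [439.3, 394.4, 226.5]
tcp_rot: [3.14, -0.001, 1.637]
ft_force: [2.2, 3.7, 4.1]
opening: 0.373
grip_force: 30.0
```

Call:
move_arm([
  [[0,0,-0.05],0,-1],
  [[0,0,0],0,-1],
])

```text
t: 32.83
eef_pos: [439.3, 394.3, 225.0]
tcp_rot: [3.14, -0.001, 1.636]
ft_force: [1.9, 4.3, 5.0]
opening: 0.372
grip_force: 30.0
```

Call:
move_arm([
  [[0,0,-0.06],0,-1],
  [[0,0,0],0,-1],
])

```text
t: 33.0
eef_pos: [439.2, 394.3, 223.2]
tcp_rot: [3.14, -0.001, 1.636]
ft_force: [2.9, 3.7, 4.7]
opening: 0.371
grip_force: 30.0
```

Call:
move_arm([
  [[0,0,-0.06],0,-1],
  [[0,0,0],0,-1],
])

```text
t: 33.17
eef_pos: [439.2, 394.2, 221.3]
tcp_rot: [3.141, -0.0, 1.636]
ft_force: [2.6, 3.8, 5.0]
opening: 0.374
grip_force: 30.0
```

```bash
python3 rv.py; python3 - <<'E'
from look import *
p=read_camera('side');im=p['image'].astype(int)
# cap face: bright near-white vs wires; print hue-ish amber mask extents & white blob
hsv=cv2.cvtColor(p['image'],cv2.COLOR_RGB2HSV)[340:420,240:310]
a=np.argwhere((hsv[...,1]>120)&(hsv[...,2]>60)&(hsv[...,0]<25))+[340,240];print('amber',len(a),a.min(0) if len(a) else '',a.max(0) if len(a) else '')
E
```

```text
[439.2 394.2 221.3] [ 3.14056336e+00 -4.25648669e-04  1.63642806e+00] [2.60303578 3.76502579 5.00453206] 0.374242270276207
side 0 [[281.5, 374.3], [268.1, 408.2]]
side 0.2 [[281.4, 377.6], [268.1, 407.7]]
side 0.52 [[280.3, 384.6], [268.3, 406.4]]
vial [265.8, 407.2] 0.53 [397 259] [415 275] 148
vial_mid [274.0, 224.7] 0.53 [184 247] [265 323] 3682
rack [245.2, 411.2] [371 227] [419 318]
top 0 [[150.7, 267.4], [122.3, 269.5]]
top 0.2 [[151.5, 267.5], [122.1, 269.5]]
top 0.52 [[150.6, 267.8], [122.2, 269.4]]
vial [138.7, 268.2] 0.83 [262 130] [275 149] 255
vial_mid [138.1, 265.5] 0.66 [262 130] [275 149] 259
rack [158.9, 274.1] [238 130] [297 167]
amber 48 [391 252] [411 287]
```

Call:
move_arm([
  [[0,0,-0.07],0,-1],
  [[0,0,0],0,-1],
])

```text
t: 33.78
eef_pos: [439.3, 394.2, 219.9]
tcp_rot: [3.14, -0.001, 1.636]
ft_force: [2.5, 2.3, 11.2]
opening: 0.373
grip_force: 30.0
```

Call:
move_arm([
  [[0,0,-0.07],0,-1],
  [[0,0,0],0,-1],
])

```text
t: 33.95
eef_pos: [439.3, 394.3, 218.8]
tcp_rot: [3.139, -0.001, 1.636]
ft_force: [-0.5, 2.2, 22.9]
opening: 0.372
grip_force: 30.0
```

Call:
move_arm([
  [[0,0,0.05],0,-1],
  [[0,0,0],0,-0.22],
  [[0,0,0],0,-0.15],
  [[0,0,0],0,-0.1],
  [[0,0,0],0,-0.1],
  [[0,0,0],0,-0.1],
  [[0,0,0.1],0,-0.1],
  [[0,0,0.3],0,-0.1],
  [[0,0,0.6],0,-0.1],
  [[0,0,1],0,0],
  [[0,0,1],0,0],
  [[0,0,1],0,0],
  [[0,0,1],0,0],
  [[0,-1,1],0,0],
  [[0,-1,0],0,0],
  [[0,-1,0],0,0],
  [[0,-1,0],0,0],
  [[0,0,0],0,0],
])

```text
t: 35.45
eef_pos: [438.4, 271.2, 398.9]
tcp_rot: [3.141, 0.001, 1.634]
ft_force: [1.1, 0.6, 0.6]
opening: 0.503
grip_force: 0.0
```

```bash
python3 - <<'E'
from look import *
from fit import W
q=np.load('q.npy');s=env.state();print(np.round(s['eef_pos'],1),s['ft_force'],s['opening'],s['t'])
o=np.array([440.3,368.3,0]);dy=np.array([-.065,.998,0])
M={}
for n in('side','top'):
    p=read_camera(n);print(n,'pred L -37.5,0,37.5',[proj(p,[[439.2-.065*-27+0,394.2-27,46]+dy*L])[0].round(1).tolist() for L in(-37.5,0,37.5)])
    for t in('vial','rack','selector','rod'):
        for r in cut_out(t,p)[:2]:
            v,u=np.nonzero(r['region']);print(t,np.round(r['at'],1),r['confidence'],(u.min(),v.min()),(u.max(),v.max()),len(u))
            if t=='vial' and len(u)<900:
                for z in (46,):
                    X=np.array([atz(p,(a,b),z)[:2] for a,b in zip(u,v)]);mu=X.mean(0);w,V=np.linalg.eigh(np.cov((X-mu).T));d=V[:,1]*np.sign(V[1,1]);t_=(X-mu)@d
                    print('  mid',mu.round(1),'rackframe',((mu-o[:2])@dy[:2]).round(1),((mu-o[:2])@[.998,.065]).round(1),'yaw',np.arctan2(-d[0],d[1]).round(3),'len',np.ptp(t_).round(1),'wid',np.ptp((X-mu)@V[:,0]).round(1))
E
python3 chk.py
```

```text
[438.4 271.2 398.9] [1.08600224 0.59421225 0.56946893] 0.5026930611423039 35.45
side pred L -37.5,0,37.5 [[281.6, 373.3], [275.1, 389.7], [268.2, 407.2]]
vial [274.3 394.1] 0.61 (np.int64(259), np.int64(373)) (np.int64(287), np.int64(415)) 719
  mid [440.5 377.7] rackframe 9.3 0.9 yaw 0.074 len 85.3 wid 36.6
vial [267.3 239.4] 0.15 (np.int64(247), np.int64(184)) (np.int64(359), np.int64(296)) 1618
rack [256.1 381.1] 0.57 (np.int64(227), np.int64(352)) (np.int64(321), np.int64(419)) 1183
selector [343.8 246.8] 0.63 (np.int64(334), np.int64(238)) (np.int64(349), np.int64(251)) 99
top pred L -37.5,0,37.5 [[150.5, 267.4], [136.3, 268.4], [122.1, 269.5]]
rack [159.6 242.1] 0.4 (np.int64(159), np.int64(239)) (np.int64(163), np.int64(242)) 13
selector [272.2 272.2] 0.38 (np.int64(269), np.int64(266)) (np.int64(274), np.int64(280)) 74
rod [386.4 257. ] 0.82 (np.int64(350), np.int64(252)) (np.int64(404), np.int64(263)) 303
[438.87036201 275.18736737 397.7311473 ] [-3.14137448e+00  1.25935362e-04  1.63717014e+00] 35.95
side before (array([ 465.1, -276.5]), 'yaw', np.float64(-0.135), array([ 475. , -203.4]), array([ 457.3, -334.1]), 107)
box diff
top before (array([ 465.5, -276.2]), 'yaw', np.float64(-0.132), array([ 475.3, -202. ]), array([ 456.8, -341.6]), 225)
0.6 (array([ 465.1, -278.9]), 'yaw', np.float64(-0.131), array([ 475.6, -199.1]), array([ 457.1, -339.2]), 239)
box diff
```

```bash
python3 - <<'E'
from look import *
import pickle;P=pickle.load(open('P0.pkl','rb'))
p=read_camera('side');a=P['side']['image'][205:228,286:308];b=p['image']
r=cv2.matchTemplate(b[195:238,276:318],a,cv2.TM_CCOEFF_NORMED);_,m,_,l=cv2.minMaxLoc(r);print('tall shift px',np.array(l)-10,m)
if m>.9 and abs(np.array(l)-10).max()<=1: print(env.job_done())
E
```

```text
tall shift px [2 8] 0.29697781801223755
```

```bash
python3 - <<'E'
from look import *
import pickle;P=pickle.load(open('P0.pkl','rb'))
p=read_camera('top');a=P['top']['image'][213:233,256:284];b=p['image']
r=cv2.matchTemplate(b[203:243,246:294],a,cv2.TM_CCOEFF_NORMED);_,m,_,l=cv2.minMaxLoc(r);print('tall shift px',np.array(l)-10,m)
print([(x['at'],x['confidence']) for x in search_frame('tall_vial',p)[:2]])
if m>.85 and abs(np.array(l)-10).max()<=1: print(env.job_done())
E
```

```text
tall shift px [0 0] 0.999708354473114
[([270.5, 224.6], 0.71)]
the job is handed in; nothing more can be done
None
```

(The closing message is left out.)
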